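# Pack jars and dropper bottles into two stacked stack-nest trays

### The job

Pack the samples for the cold store: stand the two loose squat jars in the tray that already holds a jar, then set the empty tray squarely on top of it, turned end for end (thumb notches at opposite ends) so that it sits level on the lugs and does not nest down onto the jars. The two tall dropper bottles are too high for the lower tray and go standing in the upper one. Keep jars and bottles upright throughout, and leave the petri dish, timer and marker where they are.

Things in the scene. Friction and masses are not known exactly. Their poses are not given: they have to be found in the camera images.
- tray_a: Lower tray, grey, holds a jar, stays on the worktop. Outside 248 (own x) x 65 (y) x 52 mm high; floor 3 mm thick, 46 mm wide inside. Origin: centre of underside, z up. Thumb notch in the +x end wall (it starts towards the robot); -x end plain. Inside, 9 mm deep ribs on both long walls at x = +104 and -62 mm, flat tops (lugs) 46 mm up; the middle bay, x = -51 to +93 mm, is free. 0.16 kg.
- tray_b: Upper tray: empty, same shape and frame as tray_a, 0.16 kg, starts the same way round within 35 degrees. Grip from above across its upright ribbed panels (mid long sides, 65 mm apart, 24 to 52 mm up). On tray_a the same way round it nests (origin 28 to 36 mm above tray_a's); turned 180 degrees its floor rests on the lugs, origin 46 mm above tray_a's, 2.5 mm play in the rim.
- jar_in_tray: Loose squat sample jar, amber glass with a white ribbed lid, 32 mm diameter, 32 mm high, about 45 g. Origin: centre of its underside, z up. It already stands in the end bay of tray_a, in its plain (un-notched) end, and belongs there.
- jar_1: Loose squat sample jar, amber glass with a white ribbed lid, 32 mm diameter, 32 mm high, about 45 g. Origin: centre of its underside, z up. It starts upright on the worktop, beside the trays.
- jar_2: Loose squat sample jar, amber glass with a white ribbed lid, 32 mm diameter, 32 mm high, about 45 g. Origin: centre of its underside, z up. Same as jar_1, elsewhere on the worktop beside the trays.
- bottle_1: Loose tall slim white dropper bottle with a white cap, 64 mm high: body 27 mm diameter up to 48 mm, cap 21 mm diameter above, about 30 g. Origin: centre of its underside, z up. Grip the body. It starts upright on the worktop, well away from the trays.
- bottle_2: Loose tall slim white dropper bottle with a white cap, 72 mm high: body 27 mm diameter up to 56 mm, cap 21 mm diameter above, about 30 g. Origin: centre of its underside, z up. Grip the body. It starts upright on the worktop, well away from the trays.
- petri_dish: Clear round petri dish, 59 mm diameter, 16 mm high, behind the trays. A bystander: leave it where it is. Origin: centre of its underside.
- timer: White laboratory timer lying flat, 72 x 68 x 19 mm, at the left. A bystander: leave it where it is. Origin: centre of its underside.
- marker: White marker pen with a red cap lying flat, about 130 mm long and 13 mm thick, behind the trays. A bystander: leave it where it is. Origin: centre of its underside.
Things that resemble listed ones, but are neither listed nor needed, are in the scene too. What is shaped like the bottle_1 but green is not meant. Leave any purple look-alike of the jar_1 alone.

How it is judged:
By the outcome, as a careful person would: the job done as asked, in the order asked, and still so for the second after the job is handed in, with the robot touching nothing.
It also fails if it takes over 138 s, if anything falls off the work surface, if the arm or the gripper's body presses on something with over 40 N, if the wrist force passes 120 N, or if a joint passes its speed limit or range.

### The arm

A 6-joint arm with a two-finger parallel gripper is mounted at the origin on a cart in front of the work surface, level with it; the furniture and walls round the work are solid. World frame = base frame: x ahead of the robot, y to its left, z up, the work surface at z = 0. Lengths are in m, angles in rad, forces in N, time in s.
With the tool pointing down it reaches from about 0.3 to 0.775 m from the base axis. Payload 14.6 kg.
Tool frame: the origin (TCP) lies at the very end of the fingers, on their centre line; the grasp point (between the pads) lies ctrl.tcp_to_grasp behind it (ctrl.tcp_to_grasp is the distance from the TCP to the grasp point, in m); x points along the fingers, y is the direction in which the jaws open and shut, and the axes are right-handed (so a half turn about x gives the same grasp; the last joint's range is limited). The gripper opens to 94 mm and grips with 3 to 60 N. Pads are 16 mm wide; open, the fingers measure 119 mm over their backs; the gripper's body (75 mm by 177 mm) begins 78 mm behind the grasp point.
Start: joints at [-1.327, 0.3, 1.521, -0, 1.321, -0.067], TCP at [0.168, -0.524, 0.205] pointing down, gripper open.
Joint ranges: [-3.03, 3.03], [-0.79, 2.21], [0.23, 2.52], [-1.04, 4.18], [0, 3.07], [-2.55, 2.55]. Speed limits (rad/s): [2.22, 2.22, 2.57, 3.14, 3.14, 3.14].

### API

Orientations are given as [roll, pitch, yaw] about the fixed x, y, z axes, in that order (R = Rz(yaw) Ry(pitch) Rx(roll)).
In Python, from station import ctrl gives the robot as it stands.
- The arm moves only by the tool play_rows, never from a script. Its argument "increments" is a list that holds one entry, the list of rows, each a list of 5 numbers: the closure in counts, from 0 (fully open) to 255 (shut), then the shift along the tool's x, y, z in cm, then the turn about the tool's x in degrees. A call has 1 to 12 rows; each row shifts and turns the commanded pose from where the row before left it, along the tool's axes as they then stand; what a row does not reach is not made up. A row lasts 1/12 s, in which the tool goes at most 41.7 mm and 7.16 degrees, less where a joint would pass 70% of its speed; a pose out of reach is approached as far as the arm can. A call is refused whole if a number of a shift passes 4.17 or a number of a turn 7.16, either way. A call with a gripper value outside its range is refused whole. The fingers move at their own pace and stop on an object; "newtons" is the grip in N (left out, the last holds). Time passes only in rows, so rows that do not move let the fingers close. It gives the time, the measured TCP pose, the force and the opening at its end, in the units of the state.
- ctrl.get_obs(): the state, without advancing time (a new reading comes with each control period).
- ctrl.camera(name): name is "scene" or "top" or "wrist"; returns the picture (480x640x3 uint8, red, green, blue); there is no depth.
- ctrl.calibration(name): a dict with "fx", "fy", "cx", "cy" (pixels), "rvec" (rotation vector, rad) and "tvec" (3), from world to camera coordinates, as OpenCV has them; the wrist camera has in their place "T_tool_cam" (4x4, takes a point from camera to tool coordinates, whose origin is the TCP and whose axes are the tool frame's). Camera axes: x right, y down, z forward; pixel columns grow to the right and rows downward; lengths in m; the calibration is good to about 2 mm. The wrist camera is an equidistant fisheye: a pixel r from the principal point sees the ray r / f radians off the axis. A picture is of the moment at which its call begins: read the wrist's pose just before it. calibration takes no time and is no camera call.
- ctrl.hand_in(): hands the job in, once; it reports no verdict.
The state is a dict: "time_s": time; "qpos": joint angles; "joint_vel": joint speeds; "tau": joint torques, N m; "ee_pos": TCP position; "eef_rot": TCP orientation; "force": force on the tool from outside, world axes, zero at the start; "moment": the same for the moment, N m; "grip_width": finger opening in m.
Only numpy, scipy, OpenCV 4.12 (cv2) and the standard library are available. Lean on these libraries where they do the work, as an engineer would, in place of code of your own. Each camera call takes 0.05 s, during which the arm holds its last target.

## Working session

There is one attempt and no reset: what is moved stays moved. The work goes in short steps, Python scripts to look and compute and a tool call to move; the robot and the scene stay as the last step left them, time stands still between calls to the robot, and variables do not carry over. Pictures are saved under pics/ and viewed, and the job is handed in when it is done.

Besides the shell and the picture viewer there is one more tool, called after ">>>" as name(argument=value, ...) on one line, values as JSON. play_rows: Moves the arm, as the interface text tells. Its arguments: {"type":"object","properties":{"increments":{"type":"array"},"newtons":{"type":"number"}},"required":["increments"]}

```bash
ls; mkdir -p pics; python3 - <<'E'
from station import ctrl
import cv2
print(ctrl.get_obs(), ctrl.tcp_to_grasp)
for n in ["scene","top","wrist"]:
    print(n,ctrl.calibration(n))
    im=ctrl.camera(n); cv2.imwrite(f"pics/{n}0.png",im[:,:,::-1])
E
```

```text
pics
{'time_s': 0.0, 'qpos': array([-1.32660715e+00,  3.00473592e-01,  1.52161695e+00,  3.58845289e-05,
        1.32069901e+00, -6.66091558e-02]), 'joint_vel': array([-0.0006452 ,  0.00038382, -0.00020032,  0.00033174,  0.00029789,
        0.00134646]), 'tau': array([-8.33393233e-05, -5.31808519e+01, -3.52734196e+01,  7.08281645e-02,
        2.43591605e-02, -9.64658898e-05]), 'ee_pos': array([ 0.16813452, -0.52337913,  0.20486979]), 'eef_rot': array([-1.66643693,  1.56959892,  1.78594515]), 'force': array([-0.48294906, -0.98632329,  0.57702427]), 'moment': array([ 0.00710583, -0.06265485,  0.00376119]), 'grip_width': 0.09388059357503284} 0.0188
scene {'fx': 500.0757373367837, 'fy': 500.0757373367837, 'cx': 322.6231126617825, 'cy': 244.8726038346922, 'rvec': array([ 1.22070557, -2.13155537,  1.05025193]), 'tvec': array([0.35719946, 0.29467244, 0.87190488])}
top {'fx': 496.01006422189045, 'fy': 496.01006422189045, 'cx': 317.7942469347345, 'cy': 238.14614946210227, 'rvec': array([ 2.16021999, -2.14635463,  0.13247877]), 'tvec': array([0.0994497 , 0.54701977, 1.09647507])}
wrist {'fx': 371.64829954431775, 'fy': 371.64829954431775, 'cx': 323.5225106618824, 'cy': 241.6716045645167, 'T_tool_cam': array([[ 7.32907599e-05, -2.38030579e-01,  9.71257658e-01,
        -1.79135620e-01],
       [ 9.99999022e-01,  1.37387318e-03,  2.61241842e-04,
        -7.12365376e-05],
       [-1.39656839e-03,  9.71256689e-01,  2.38030447e-01,
        -6.95426610e-02],
       [ 0.00000000e+00,  0.00000000e+00,  0.00000000e+00,
         1.00000000e+00]])}
```

View pics/top0.png

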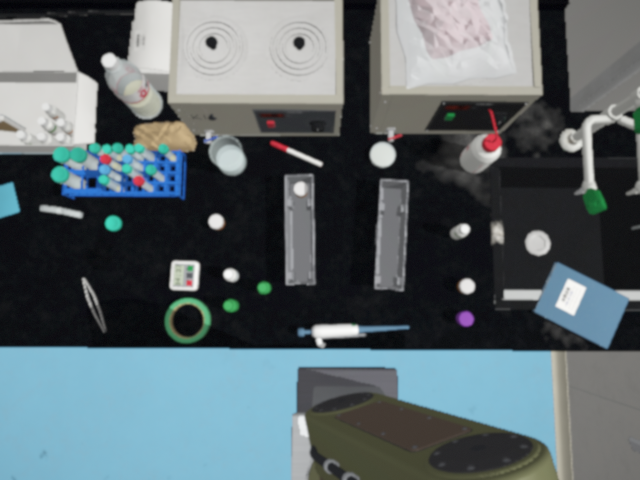

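View pics/scene0.png

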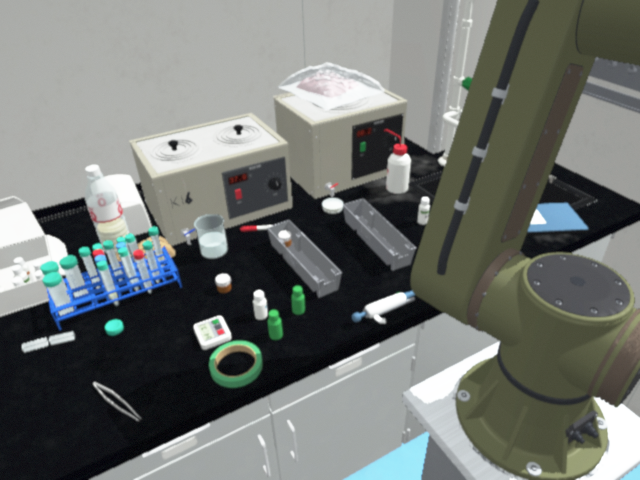

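View pics/wrist0.png

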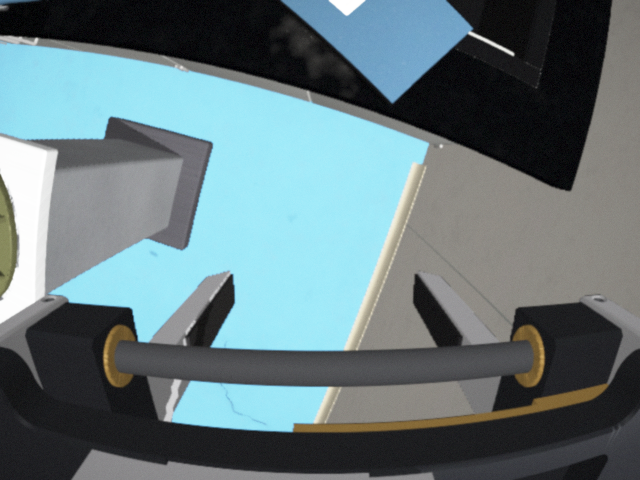

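The top view shows tray_a at about (300,230) with a jar in its far end, and tray_b at about (392,235). The white lids are at (217,222) and (467,286), and the white bottles at (231,275) and (460,231). I'll enlarge these next.

```bash
cat > h.py <<'E'
import numpy as np, cv2
from station import ctrl
from scipy.spatial.transform import Rotation as R
def pix2w(cam,u,v,z):
    c=ctrl.calibration(cam); Rm=cv2.Rodrigues(c['rvec'])[0]; t=c['tvec']
    d=Rm.T@np.array([(u-c['cx'])/c['fx'],(v-c['cy'])/c['fy'],1]); o=-Rm.T@t
    return o+d*(z-o[2])/d[2]
def w2pix(cam,p):
    c=ctrl.calibration(cam); K=np.array([[c['fx'],0,c['cx']],[0,c['fy'],c['cy']],[0,0,1]])
    return cv2.projectPoints(np.array(p,float).reshape(-1,3),c['rvec'],c['tvec'],K,None)[0].reshape(-1,2)
def toolT(o=None):
    o=o or ctrl.get_obs()
    T=np.eye(4); T[:3,:3]=R.from_euler('xyz',o['eef_rot']).as_matrix(); T[:3,3]=o['ee_pos']; return T
def wr2w(T,u,v,z):
    c=ctrl.calibration('wrist'); a=np.array([u-c['cx'],v-c['cy']]); r=np.hypot(*a); th=r/c['fx']
    d=np.array([*(a/max(r,1e-9)*np.sin(th)),np.cos(th)]); M=T@c['T_tool_cam']
    d=M[:3,:3]@d; o=M[:3,3]; return o+d*(z-o[2])/d[2]
def w2wr(T,p):
    c=ctrl.calibration('wrist'); M=np.linalg.inv(T@c['T_tool_cam'])
    q=M[:3,:3]@np.array(p,float)+M[:3,3]; r=np.hypot(q[0],q[1]); th=np.arctan2(r,q[2])
    return np.array([c['cx'],c['cy']])+q[:2]/r*th*c['fx']
def crop(src,x0,y0,w,h,k,dst):
    im=cv2.imread(src)[y0:y0+h,x0:x0+w]; cv2.imwrite(dst,cv2.resize(im,None,fx=k,fy=k,interpolation=cv2.INTER_CUBIC))
E
python3 - <<'E'
from h import *
crop('pics/top0.png',270,165,160,140,5,'pics/c1.png')
crop('pics/top0.png',195,205,80,60*2,5,'pics/c2.png')
crop('pics/top0.png',430,205,80,120,5,'pics/c3.png')
a=cv2.imread('pics/c2.png');b=cv2.imread('pics/c3.png');cv2.imwrite('pics/c23.png',cv2.hconcat([a,b]))
T=toolT(); print(T.round(3))
for n,u,v,z in [('jA',217,222,.032),('jB',467,286,.032),('b1',231,275,.064),('b2',460,231,.07),('jt',301,188,.035),('petri',383,154,.016)]:
  print(n,pix2w('top',u,v,z).round(3))
E
```

```text
[[-0.     0.306 -0.952  0.168]
 [ 0.001 -0.952 -0.306 -0.523]
 [-1.    -0.001 -0.     0.205]
 [ 0.     0.     0.     1.   ]]
jA [0.583 0.335 0.032]
jB [ 0.44  -0.235  0.032]
b1 [0.46  0.294 0.064]
b2 [ 0.56  -0.212  0.07 ]
jt [0.663 0.143 0.035]
petri [ 0.751 -0.05   0.016]
```

View pics/c1.png

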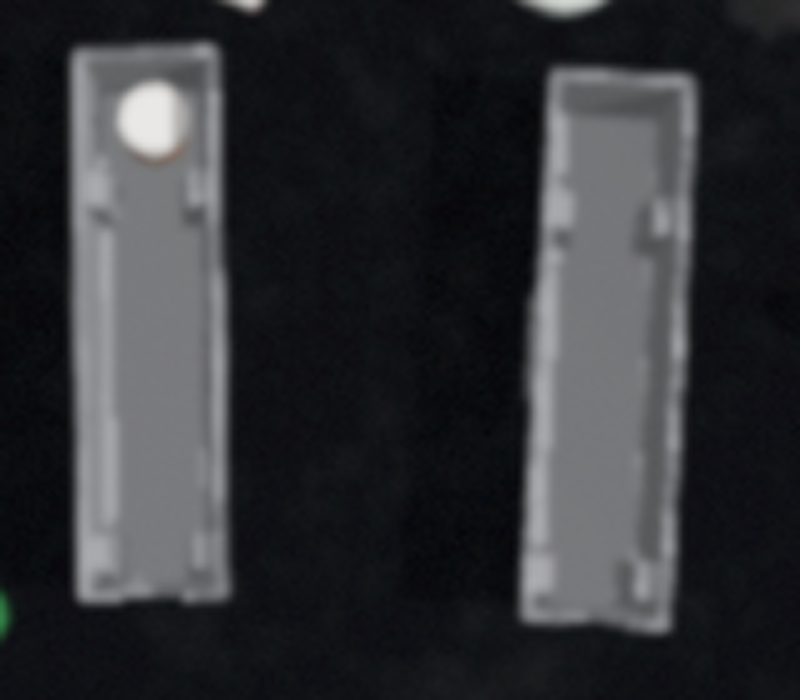

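View pics/c23.png

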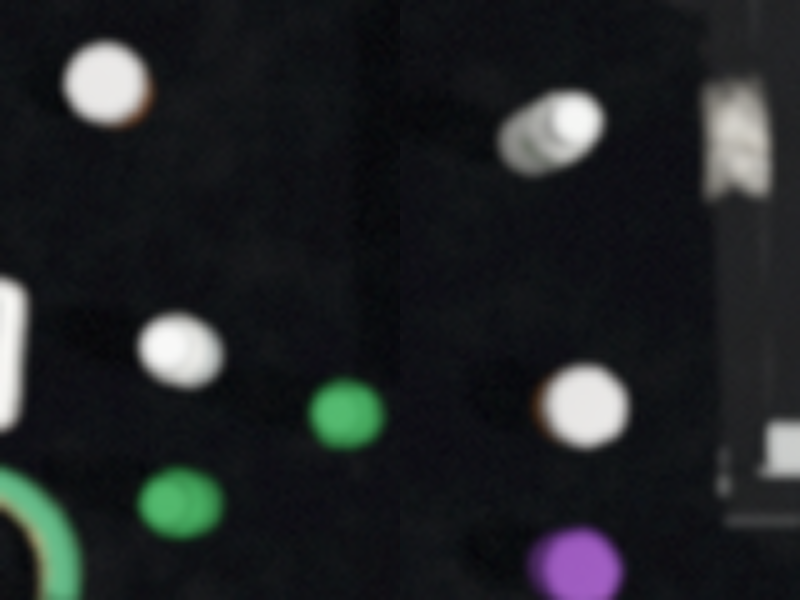

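```bash
python3 - <<'E'
from h import *
for n,u,v,z in [('jA',216.2,221.8,.032),('jB',467,286.4,.032),('bL',228.4,274.8,.064),('bL',228.4,274.8,.072),('bR',464.8,229.4,.064),('bR',464.8,229.4,.072)]:
  p=pix2w('top',u,v,z); q=w2pix('top',[[p[0],p[1],0]])[0]; print(n,z,p.round(4),'base pix',q.round(1))
# green, purple
for n,u,v,z in [('g1',195+340/5,205+415/5,.05),('g2',195+175/5,205+503/5,.05),('pu',430+(580-400)/5,205+567/5,.03)]: print(n,pix2w('top',u,v,z).round(3))
# tray corners at rim z=.052 (TL,TR,BR,BL) from crop c1
for n,c in [('a',[(73,50),(217,45),(229,598),(79,602)]),('b',[(550,70),(694,75),(671,630),(522,622)])]:
  P=np.array([pix2w('top',270+u/5-.1,165+v/5-.1,.052)[:2] for u,v in c]); print(n,P.round(4).tolist(),P.mean(0).round(4))
  far=P[:2].mean(0);near=P[2:].mean(0);d=near-far;print('len',np.hypot(*d),'w',np.hypot(*(P[0]-P[1])),np.hypot(*(P[2]-P[3])),'ang own x',np.degrees(np.arctan2(d[1],d[0])))
E
```

```text
jA 0.032 [0.5832 0.3369 0.032 ] base pix [219. 224.]
jB 0.032 [ 0.4391 -0.2345  0.032 ] base pix [462.9 286.8]
bL 0.064 [0.46   0.2993 0.064 ] base pix [233.4 276.3]
bL 0.072 [0.4596 0.2978 0.072 ] base pix [234.1 276.5]
bR 0.064 [ 0.5643 -0.2241  0.064 ] base pix [456.9 233.3]
bR 0.072 [ 0.5631 -0.2218  0.072 ] base pix [455.9 233.8]
g1 [0.432 0.224 0.05 ]
g2 [0.393 0.296 0.05 ]
pu [ 0.368 -0.231  0.03 ]
a [[0.6895, 0.1799], [0.6922, 0.1141], [0.4404, 0.1068], [0.4382, 0.1734]] [0.5651 0.1436]
len 0.251605548080271 w 0.06585529522505022 0.06664698352764949 ang own x -178.42750265699772
b [[0.6813, -0.0379], [0.6794, -0.1035], [0.4276, -0.0891], [0.4307, -0.0231]] [ 0.5547 -0.0634]
len 0.25165168778073127 w 0.06562906999230743 0.06602952629881338 ang own x 176.6884593804862
```

```bash
python3 - <<'E'
from h import *
crop('pics/scene0.png',190,180,260,160,3,'pics/s1.png')
E
```

```text
(no output)
```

View pics/s1.png

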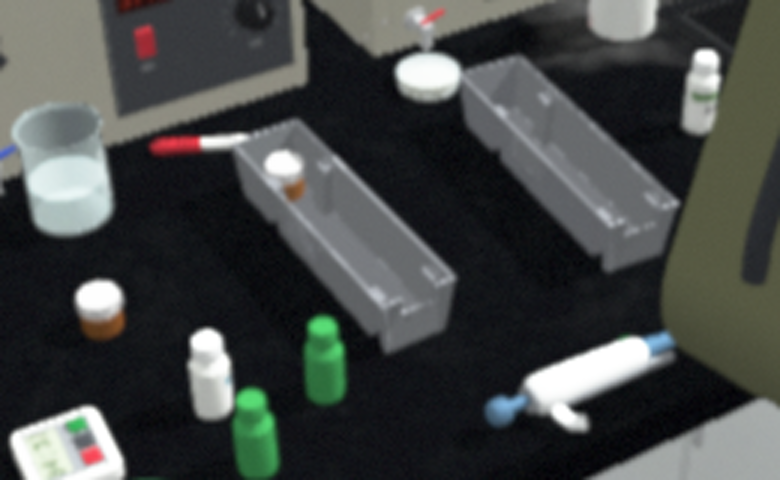

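>>> play_rows(increments=[[[95,0.6,0,0,-6.7],[95,0.6,0,0,-6.7],[95,0.6,0,0,-6.7],[95,0.6,0,0,-6.7],[95,0.6,0,0,-6.7],[95,0.6,0,0,-6.7],[95,0.6,0,0,-6.7],[95,0.6,0,0,-6.7],[95,0.6,0,0,-6.7],[95,0.6,0,0,-6.7],[95,0,0,0,-6.7],[95,0,0,0,0]]])

```text
time_s: 1.15
ee_pos: [0.1681, -0.5234, 0.1449]
eef_rot: [-2.892, 1.57, 1.852]
force: [-0.4, 0.0, -0.4]
grip_width: 0.0586
```

```bash
cat > d.py <<'E'
import sys
from h import *
# usage: d.py x y z [psi_deg]
o=ctrl.get_obs(); T=toolT(o); t=np.array(list(map(float,sys.argv[1:4])))
psi=np.degrees(np.arctan2(T[1,1],T[0,1]))
print('now',o['ee_pos'].round(4),'psi',psi.round(2),'q6',o['qpos'][5].round(2),'tilt',(T[:3,0]*1000).round(1),'w',round(o['grip_width'],4),'F',o['force'].round(1))
print('tool shift cm',((T[:3,:3].T@(t-o['ee_pos']))*100).round(2))
if len(sys.argv)>4: print('turn',round(psi-float(sys.argv[4]),2))
E
python3 d.py .439 -.2345 .1 1.57
```

```text
now [ 0.1681 -0.5234  0.1449] psi 1.83 q6 -1.36 tilt [-3.e-01  1.e+00 -1.e+03] w 0.0586 F [-0.4  0.  -0.4]
tool shift cm [  4.51  28.   -28.  ]
turn 0.26
```

>>> play_rows(increments=[[[95,0.45,2.8,-2.8,0.26],[95,0.45,2.8,-2.8,0],[95,0.45,2.8,-2.8,0],[95,0.45,2.8,-2.8,0],[95,0.45,2.8,-2.8,0],[95,0.45,2.8,-2.8,0],[95,0.45,2.8,-2.8,0],[95,0.45,2.8,-2.8,0],[95,0.45,2.8,-2.8,0],[95,0.45,2.8,-2.8,0],[95,0,0,0,0]]])

```text
time_s: 2.07
ee_pos: [0.445, -0.2332, 0.0999]
eef_rot: [2.938, 1.57, 1.389]
force: [-1.7, -0.1, 0.1]
grip_width: 0.0587
```

```bash
python3 d.py .439 -.2345 .006 1.57; python3 - <<'E'
from h import *
T=toolT(); print(w2wr(T,[.439,-.2345,.032]),w2wr(T,[.368,-.231,.032]))
cv2.imwrite('pics/w1.png',ctrl.camera('wrist')[:,:,::-1])
E
```

```text
now [ 0.445  -0.2332  0.0999] psi 1.25 q6 -0.58 tilt [ 2.e-01  9.e-01 -1.e+03] w 0.0587 F [-1.7 -0.1  0.1]
tool shift cm [ 9.39 -0.6   0.13]
turn -0.32
[313.64251955 255.42413049] [213.74870996 248.0499284 ]
```

View pics/w1.png

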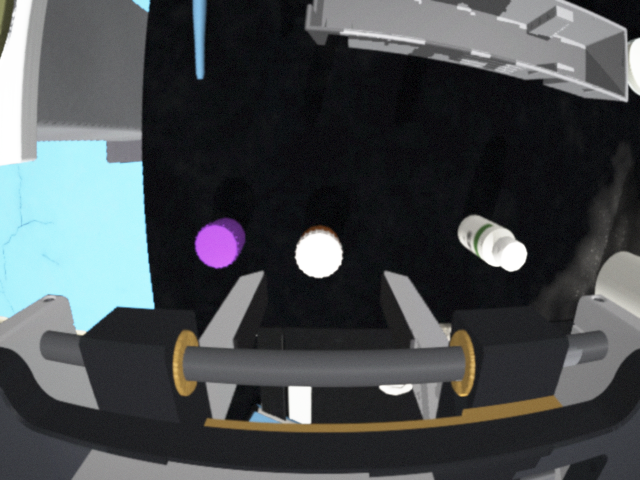

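The wrist view shows the target jar's lid centred at (319,254), the purple look-alike at (220,243) and bottle R's cap at (511,256).

```bash
python3 - <<'E'
from h import *
T=toolT(); print(T[:3,3].round(4))
print(wr2w(T,319,254,.032).round(4),'purple',wr2w(T,220,244,.032).round(3),'bR',wr2w(T,511,256,.072).round(4),wr2w(T,511,256,.064).round(4),w2wr(T,[.563,-.222,0]),w2wr(T,[.5625,-.218,0]))
E
python3 d.py .442 -.234 .006 1.25
```

```text
[ 0.4434 -0.2351  0.1001]
[ 0.4411 -0.2355  0.032 ] purple [ 0.371 -0.23   0.032] bR [ 0.5631 -0.2234  0.072 ] [ 0.5678 -0.2256  0.064 ] [470.39659711 230.0832347 ] [470.34161    225.22758783]
now [ 0.4434 -0.2351  0.1001] psi 1.27 q6 -0.58 tilt [-4.e-01  4.e-01 -1.e+03] w 0.0593 F [-0.9 -0.5  0.2]
tool shift cm [ 9.41 -0.14 -0.11]
turn 0.02
```

>>> play_rows(increments=[[[95,2.6,-0.2,0,0],[95,2.6,0,0,0],[95,2.2,0,0,0],[95,1.4,0,0,0],[95,0.6,0,0,0],[95,0,0,0,0],[200,0,0,0,0],[200,0,0,0,0],[200,0,0,0,0],[200,0,0,0,0],[200,0,0,0,0]]], newtons=15)

```text
time_s: 3.03
ee_pos: [0.4402, -0.2377, 0.0071]
eef_rot: [0.969, 1.57, -0.58]
force: [-1.3, 0.3, 4.8]
grip_width: 0.0318
```

>>> play_rows(increments=[[[200,-1.5,0,0,0],[200,-3,0,0,0],[200,-3.5,0.5,-1.5,0],[200,-3.5,0.7,-2,0],[200,-3,0.8,-2.5,0],[200,0,1,-3.9,0],[200,0,1,-3.9,0],[200,0,1,-3.9,0],[200,0,0.8,-3.9,0],[200,0,0.6,-3.9,0],[200,0,0.6,-3.9,0],[200,0,0,-3,0]]])

```text
time_s: 4.03
ee_pos: [0.503, 0.0907, 0.1517]
eef_rot: [2.006, 1.57, 0.458]
force: [1.5, -0.6, -0.9]
grip_width: 0.0315
```

>>> play_rows(increments=[[[200,0,0,-2,0],[200,0,0,0,0]]])

```text
time_s: 4.2
ee_pos: [0.502, 0.1111, 0.1515]
eef_rot: [-3.071, 1.57, 1.667]
force: [1.1, 0.1, -0.2]
grip_width: 0.0313
```

```bash
python3 d.py .51 .142 .05 1.57; python3 - <<'E'
from h import *
T=toolT();np.save('Tw2.npy',T)
cv2.imwrite('pics/w2.png',ctrl.camera('wrist')[:,:,::-1])
E
```

```text
now [0.502  0.1111 0.1515] psi 1.44 q6 0.12 tilt [-0.e+00  5.e-01 -1.e+03] w 0.0313 F [ 1.1  0.1 -0.2]
tool shift cm [10.15  0.88 -3.06]
turn -0.13
```

View pics/w2.png

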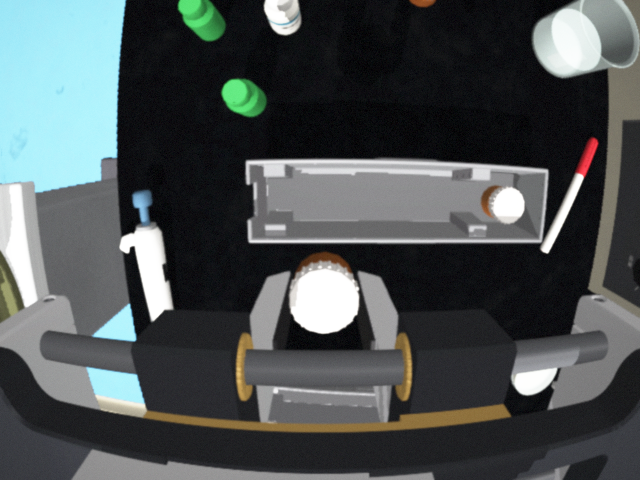

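The wrist view shows the jar held upright at (324,290), with tray_a's rim spanning about (248,161) to (547,241). I'll enlarge the corners.

```bash
python3 - <<'E'
from h import *
a=cv2.imread('pics/w2.png')
L=cv2.resize(a[145:255,235:305],None,fx=5,fy=5,interpolation=cv2.INTER_CUBIC)
Rr=cv2.resize(a[145:255,485:565],None,fx=5,fy=5,interpolation=cv2.INTER_CUBIC)
cv2.imwrite('pics/c4.png',cv2.hconcat([L,Rr]))
E
```

```text
(no output)
```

View pics/c4.png

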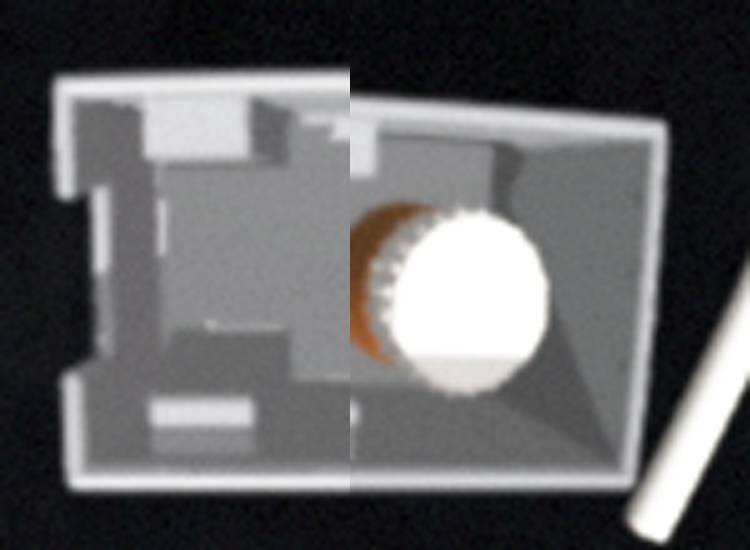

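```bash
cat >> h.py <<'E'
def trayfit(T,TL,BL,TR,BR,z=.052):
    # near-left(+y), near-right(-y), far-left, far-right -> centre & fitted angle of world-x-ish axis
    P=np.array([wr2w(T,*p,z)[:2] for p in (TL,BL,TR,BR)])
    near=P[:2].mean(0);far=P[2:].mean(0);d=far-near
    print(P.round(4).tolist(),'len',np.hypot(*d).round(4),'w',np.hypot(*(P[0]-P[1])).round(4),np.hypot(*(P[2]-P[3])).round(4))
    c=P.mean(0); a1=np.degrees(np.arctan2(P[2]-P[0],1)[1]) if 0 else None
    e1=P[2]-P[0];e2=P[3]-P[1]
    print('centre',c.round(4),'ang',[round(float(np.degrees(np.arctan2(e[1],e[0]))),2) for e in (e1,e2,d)])
    return c,d
E
python3 - <<'E'
from h import *
T=np.load('Tw2.npy'); trayfit(T,(245.7,159.7),(248.9,243.1),(548.5,168.9),(541.9,242.7))
j=wr2w(T,485+(468-350)/5,145+298/5,.035);print('jar in tray',j)
print('held jar',wr2w(T,324,298,.1515-.006+.032), T[:3,3])
E
```

```text
[[0.4424, 0.174], [0.4444, 0.1092], [0.6922, 0.1806], [0.6941, 0.116]] len 0.2498 w 0.0648 0.0646
centre [0.5683 0.145 ] ang [1.5, 1.56, 1.53]
jar in tray [0.66385512 0.14539389 0.035     ]
held jar [0.50280301 0.11691729 0.1775    ] [0.50199654 0.11109355 0.15150506]
```

>>> play_rows(increments=[[[200,0,1.1,-2.9,0],[200,0,0,0,0],[200,2.5,0,0,0],[200,3,0,0,0],[200,3,0,0,0],[200,2.5,0,0,0],[200,1.5,0,0,0],[200,0.8,0,0,0],[200,0.4,0,0,0],[200,0.3,0,0,0],[200,0,0,0,0]]])

```text
time_s: 5.17
ee_pos: [0.5131, 0.1369, 0.0119]
eef_rot: [1.727, 1.57, 0.177]
force: [-0.4, 0.5, -1.2]
grip_width: 0.0314
```

>>> play_rows(increments=[[[200,0.15,0,0,0],[200,0,0,0,0],[125,0,0,0,0],[125,0,0,0,0],[125,0,0,0,0],[125,0,0,0,0],[125,-2,0,0,0],[125,-3,0,0,0],[125,-4,0,0,0],[125,-4,0,0,0],[125,-1,0,0,0],[125,0,0,0,0]]])

```text
time_s: 6.17
ee_pos: [0.5141, 0.1375, 0.1534]
eef_rot: [1.741, 1.565, 0.192]
force: [-0.3, -0.1, 0.1]
grip_width: 0.0479
```

```bash
python3 d.py .5832 .3369 .10 1.5; python3 - <<'E'
from h import *
T=toolT();np.save('Tw3.npy',T)
cv2.imwrite('pics/w3.png',ctrl.camera('wrist')[:,:,::-1])
E
```

```text
now [0.5141 0.1375 0.1534] psi 1.25 q6 0.17 tilt [    6.      1.2 -1000. ] w 0.0479 F [-0.3 -0.1  0.1]
tool shift cm [  5.4    7.31 -19.78]
turn -0.25
```

View pics/w3.png

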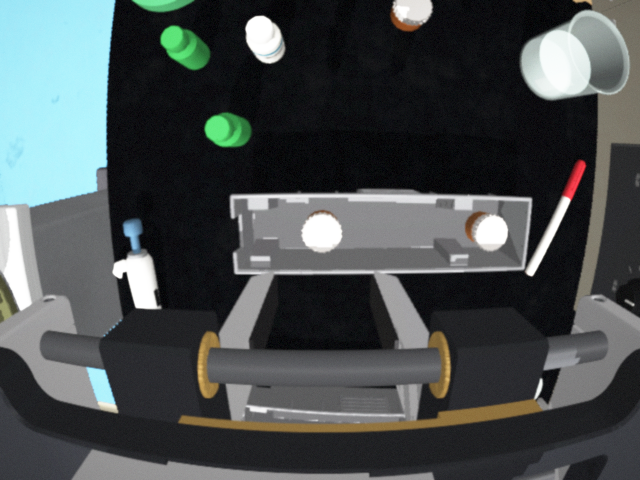

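>>> play_rows(increments=[[[90,0,0.9,-2,0],[90,0,1.4,-3.8,0],[90,0,1.4,-3.8,0],[90,0,1.4,-3.8,0],[90,1,1.4,-3.4,0],[90,1,0.7,-1.8,0],[90,2,0.2,-1.2,0],[90,0,0,0,0]]])

```text
time_s: 6.88
ee_pos: [0.5801, 0.3378, 0.1032]
eef_rot: [-1.146, 1.562, -2.693]
force: [-1.2, 0.5, -0.5]
grip_width: 0.0606
```

```bash
python3 d.py .585 .338 .006 1.5; python3 - <<'E'
from h import *
print(wr2w(np.load('Tw3.npy'),322,232,.035))
T=toolT();np.save('Tw4.npy',T)
cv2.imwrite('pics/w4.png',ctrl.camera('wrist')[:,:,::-1])
E
```

```text
now [0.5801 0.3378 0.1032] psi 1.37 q6 0.45 tilt [   -7.8    -3.7 -1000. ] w 0.0606 F [-1.2  0.5 -0.5]
tool shift cm [ 9.71  0.56 -0.05]
turn -0.13
[0.514361   0.14186764 0.035     ]
```

View pics/w4.png

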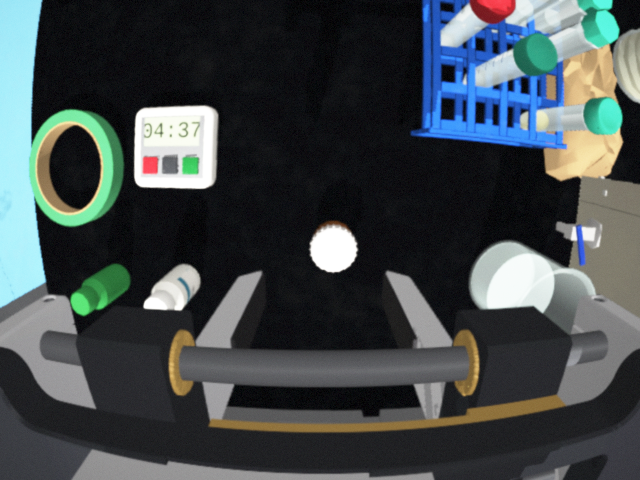

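```bash
python3 - <<'E'
from h import *
T=np.load('Tw4.npy');print('jar',wr2w(T,333,247,.032).round(4))
for z in (0,.09): print(z,[wr2w(T,*p,z).round(3).tolist() for p in [(470,275),(500,245),(548,265)]])
crop('pics/top0.png',190,120,80,60,8,'pics/c5.png')
crop('pics/scene0.png',170,195,80,75,8,'pics/c6.png')
E
```

```text
jar [0.5869 0.3416 0.032 ]
0 [[0.705, 0.312, 0.0], [0.729, 0.338, 0.0], [0.784, 0.321, 0.0]]
0.09 [[0.665, 0.342, 0.09], [0.682, 0.36, 0.09], [0.719, 0.349, 0.09]]
```

View pics/c5.png

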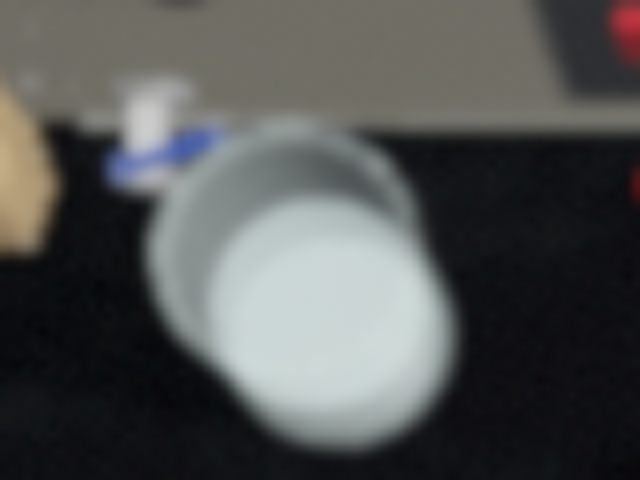

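View pics/c6.png

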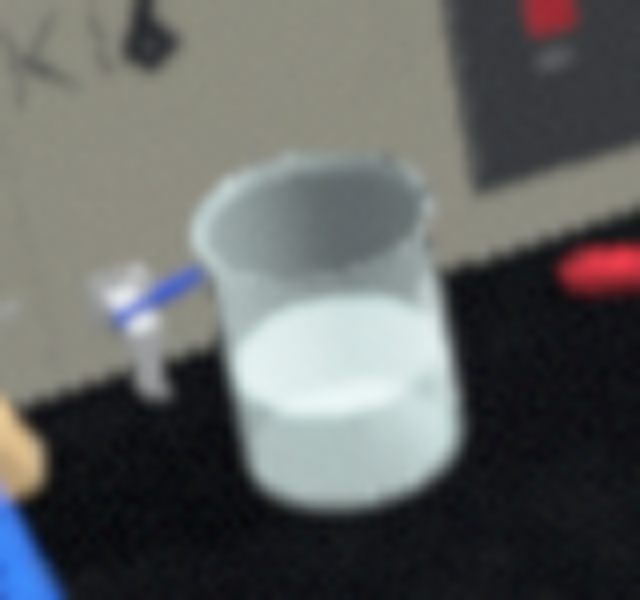

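```bash
python3 - <<'E'
from h import *
b=pix2w('top',190+345/8,120+338/8,0);print(b)
for z in (.07,.08,.09,.1,.11,.12):
    r=pix2w('top',190+285/8,120+255/8,z);r2=pix2w('top',190+285/8,120+120/8,z);print(z,r.round(3),np.hypot(*(r-r2)[:2]).round(3))
E
```

```text
[0.73340236 0.30774283 0.        ]
0.07 [0.737 0.313 0.07 ] 0.04
0.08 [0.734 0.311 0.08 ] 0.039
0.09 [0.731 0.309 0.09 ] 0.039
0.1 [0.728 0.307 0.1  ] 0.038
0.11 [0.725 0.305 0.11 ] 0.038
0.12 [0.722 0.303 0.12 ] 0.038
```

>>> play_rows(increments=[[[90,0,0.6,-0.4,0],[90,1.5,0,0,0],[90,2.5,0,0,0],[90,2.5,0,0,0],[90,1.8,0,0,0],[90,1,0,0,0],[90,0.4,0,0,0],[200,0,0,0,0],[200,0,0,0,0],[200,0,0,0,0],[200,0,0,0,0],[200,0,0,0,0]]])

```text
time_s: 7.93
ee_pos: [0.5886, 0.341, 0.0138]
eef_rot: [2.032, 1.57, 0.484]
force: [0.5, -0.1, 5.2]
grip_width: 0.0315
```

>>> play_rows(increments=[[[90,0,0,0,0],[90,0,0,0,0],[90,0.4,-0.2,0,0],[90,0.4,0,0,0],[90,0,0,0,0],[200,0,0,0,0],[200,0,0,0,0],[200,0,0,0,0],[200,0,0,0,0],[200,0,0,0,0]]])

```text
time_s: 8.77
ee_pos: [0.5864, 0.3408, 0.0051]
eef_rot: [2.048, 1.571, 0.498]
force: [0.1, -0.7, -0.2]
grip_width: 0.0315
```

>>> play_rows(increments=[[[200,-1.5,0,0,0],[200,-3,0,0,0],[200,-3.5,0,0,0],[200,-3.5,0,0.5,0],[200,-2.5,0,2,0],[200,0,0,4,0],[200,0,0,4,0],[200,0,0,4,0],[200,0,0,3,0],[200,0,0,1.5,0],[200,0,0,0,0],[200,0,0,0,0]]])

```text
time_s: 9.77
ee_pos: [0.5907, 0.151, 0.1458]
eef_rot: [2.023, 1.57, 0.473]
force: [0.4, 1.0, 0.3]
grip_width: 0.0319
```

```bash
python3 d.py .580 .1445 .0085 1.5
```

```text
now [0.5907 0.151  0.1458] psi 1.19 q6 0.17 tilt [ 9.e-01  5.e-01 -1.e+03] w 0.0319 F [0.4 1.  0.3]
tool shift cm [13.73 -1.1   0.64]
turn -0.31
```

>>> play_rows(increments=[[[200,0,-1.1,0.6,0],[200,2.5,0,0,0],[200,3,0,0,0],[200,3,0,0,0],[200,2.5,0,0,0],[200,1.5,0,0,0],[200,0.6,0,0,0],[200,0.4,0,0,0],[200,0,0,0,0],[200,0,0,0,0]]])

```text
time_s: 10.6
ee_pos: [0.5802, 0.1453, 0.011]
eef_rot: [1.768, 1.569, 0.219]
force: [0.7, -0.2, -0.1]
grip_width: 0.0314
```

>>> play_rows(increments=[[[200,0.25,0,0,0],[200,0,0,0,0],[125,0,0,0,0],[125,0,0,0,0],[125,0,0,0,0],[125,0,0,0,0],[125,-2,0,0,0],[125,-3,0,0,0],[125,-4,0,0,0],[125,-4,0,2,0],[125,-1,0,4,0],[125,0,0,0,0]]])

```text
time_s: 11.6
ee_pos: [0.5824, 0.0817, 0.1486]
eef_rot: [1.465, 1.565, -0.087]
force: [0.3, 0.2, -1.1]
grip_width: 0.0478
```

>>> play_rows(increments=[[[60,0,0,0,0],[0,0,0,0,0]]])

```text
time_s: 11.77
ee_pos: [0.5806, 0.0861, 0.1441]
eef_rot: [-1.667, 1.57, 3.067]
force: [-0.5, 0.4, -1.1]
grip_width: 0.0578
```

```bash
python3 d.py .555 -.063 .15 1.5; python3 - <<'E'
from h import *
T=toolT();np.save('Tw5.npy',T)
cv2.imwrite('pics/w5.png',ctrl.camera('wrist')[:,:,::-1])
E
```

```text
now [0.5806 0.0861 0.1441] psi 1.22 q6 0.06 tilt [-9.e-01  1.e-01 -1.e+03] w 0.0578 F [-0.5  0.4 -1.1]
tool shift cm [-0.59 -2.88 14.86]
turn -0.28
```

View pics/w5.png

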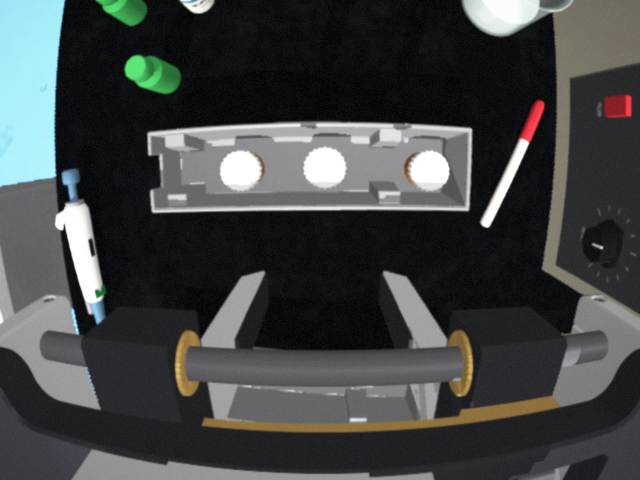

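>>> play_rows(increments=[[[0,0,-0.2,2,0],[0,0,-0.4,4,0],[0,0,-0.4,4,0],[0,0,-0.4,4,0],[0,0,-0.4,4,0],[0,0,-0.2,2.5,0],[0,0,0,0,0],[0,0,0,0,0],[0,0,0,0,0]]])

```text
time_s: 12.57
ee_pos: [0.5654, -0.1181, 0.144]
eef_rot: [-2.069, 1.57, 2.666]
force: [0.5, 0.8, 0.0]
grip_width: 0.0938
```

```bash
python3 - <<'E'
from h import *
T=toolT();np.save('Tw6.npy',T);print(T[:3,3])
cv2.imwrite('pics/w6.png',ctrl.camera('wrist')[:,:,::-1])
a=cv2.imread('pics/w5.png')
f=lambda s:cv2.resize(s,None,fx=5,fy=5,interpolation=cv2.INTER_CUBIC)
cv2.imwrite('pics/c7.png',cv2.hconcat([f(a[115:225,140:200]),f(a[115:225,420:480])]))
E
```

```text
[ 0.5654028  -0.11810762  0.14401047]
```

View pics/w6.png

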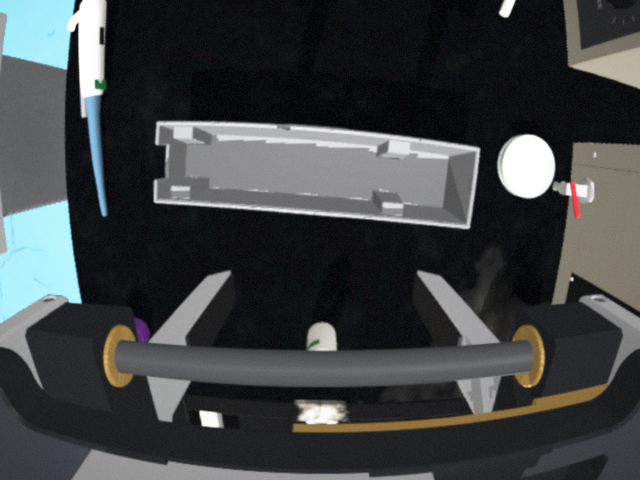

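View pics/c7.png

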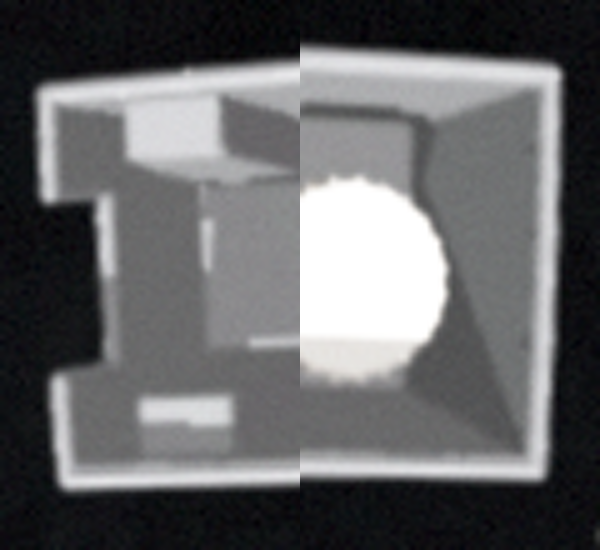

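```bash
python3 - <<'E'
from h import *
trayfit(np.load('Tw5.npy'),(147.5,131.9),(151.9,212.9),(471.9,128.1),(469.1,210.9))
a=cv2.imread('pics/w6.png')
f=lambda s:cv2.resize(s,None,fx=5,fy=5,interpolation=cv2.INTER_CUBIC)
cv2.imwrite('pics/c8.png',cv2.hconcat([f(a[115:235,145:205]),f(a[115:235,430:490])]))
E
```

```text
[[0.4424, 0.1735], [0.4443, 0.1092], [0.6919, 0.1801], [0.6939, 0.1159]] len 0.2496 w 0.0643 0.0642
centre [0.5681 0.1447] ang [1.51, 1.54, 1.53]
```

View pics/c8.png

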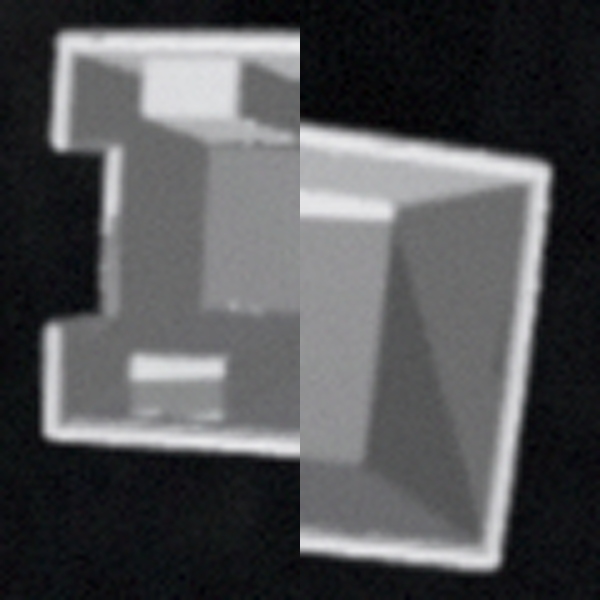

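```bash
python3 - <<'E'
from h import *
trayfit(np.load('Tw6.npy'),(156.3,120.9),(153.5,202.9),(480.3,146.9),(469.3,229.3))
E
python3 d.py .5578 -.0623 .14 -93.3
```

```text
[[0.4349, -0.0227], [0.431, -0.0872], [0.6844, -0.0378], [0.6803, -0.1027]] len 0.2499 w 0.0645 0.065
centre [ 0.5577 -0.0626] ang [-3.45, -3.56, -3.5]
now [ 0.5655 -0.1179  0.1442] psi 1.34 q6 -0.29 tilt [-8.e-01  4.e-01 -1.e+03] w 0.094 F [-0.2  0.8  0.6]
tool shift cm [ 0.42 -0.64 -5.57]
turn 94.64
```

>>> play_rows(increments=[[[0,0,-0.3,-2.8,0],[0,0,-0.34,-2.78,0],[0,0,0,0,6.8],[0,0,0,0,6.8],[0,0,0,0,6.8],[0,0,0,0,6.8],[0,0,0,0,6.8],[0,0,0,0,6.8],[0,0,0,0,6.8],[0,0,0,0,6.8],[0,0,0,0,6.8],[0,0,0,0,6.8]]])

```text
time_s: 13.62
ee_pos: [0.5578, -0.0621, 0.1445]
eef_rot: [-0.989, 1.57, 2.554]
force: [-0.7, 0.0, 0.6]
grip_width: 0.094
```

>>> play_rows(increments=[[[0,0,0,0,6.8],[0,0,0,0,6.8],[0,0,0,0,6.8],[0,0,0,0,6.44],[0,0,0,0,0],[0,0,0,0,0],[0,0,0,0,0]]])

```text
time_s: 14.2
ee_pos: [0.5578, -0.063, 0.1446]
eef_rot: [-0.412, 1.571, 2.672]
force: [-0.1, -0.4, 0.7]
grip_width: 0.0943
```

```bash
python3 d.py .5577 -.0626 .027 -93.5
```

```text
now [ 0.5578 -0.063   0.1446] psi -93.31 q6 1.45 tilt [-1.e-01  1.e-01 -1.e+03] w 0.0943 F [-0.1 -0.4  0.7]
tool shift cm [ 1.176e+01 -4.000e-02  1.000e-02]
turn 0.19
```

>>> play_rows(increments=[[[0,2,0,0,0.19],[0,3,0,0,0],[0,3,0,0,0],[0,2.2,0,0,0],[0,1,0,0,0],[0,0.5,0,0,0],[0,0,0,0,0],[150,0,0,0,0],[150,0,0,0,0],[150,0,0,0,0],[150,0,0,0,0],[150,0,0,0,0]]], newtons=25)

```text
time_s: 15.2
ee_pos: [0.558, -0.0638, 0.0283]
eef_rot: [3.116, 1.57, -0.092]
force: [-0.5, -0.6, 4.0]
grip_width: 0.0647
```

```bash
python3 d.py .5577 -.0626 .18 -93.5
```

```text
now [ 0.558  -0.0638  0.0283] psi -93.78 q6 1.46 tilt [ 9.e-01 -1.e-01 -1.e+03] w 0.0647 F [-0.5 -0.6  4. ]
tool shift cm [-15.17  -0.11   0.03]
turn -0.28
```

>>> play_rows(increments=[[[150,-1,0,0,0],[150,-2.5,0,0,0],[150,-3,0,0,0],[150,-3,0,0,0],[150,-2.5,-1,0,0],[150,-1,-2.5,0,0],[150,0,-4,0,0],[150,0,-4,0,0],[150,0,-4,0,0],[150,0,-3.5,0,0],[150,0,-1.8,0,0],[150,0,0,0,0]]])

```text
time_s: 16.2
ee_pos: [0.571, 0.1473, 0.1582]
eef_rot: [-1.537, 1.57, 1.543]
force: [-0.8, -0.1, -1.3]
grip_width: 0.0648
```

>>> play_rows(increments=[[[150,0,0,0,-4],[150,0,0,0,-6.7],[150,0,0,0,-6.7],[150,0,0,0,-6.7],[150,0,0,0,-6.7],[150,0,0,0,-6.7],[150,0,0,0,-6.7],[150,0,0,0,-6.7],[150,0,0,0,-6.7],[150,0,0,0,-6.7],[150,0,0,0,-6.7],[150,0,0,0,-6.7]]])

```text
time_s: 17.2
ee_pos: [0.5714, 0.1429, 0.1582]
eef_rot: [-0.158, 1.571, -2.004]
force: [-0.9, -0.2, -2.4]
grip_width: 0.0645
```

>>> play_rows(increments=[[[150,0,0,0,-6.7],[150,0,0,0,-6.7],[150,0,0,0,-6.7],[150,0,0,0,-6.7],[150,0,0,0,-6.7],[150,0,0,0,-6.7],[150,0,0,0,-6.7],[150,0,0,0,-6.7],[150,0,0,0,-6.7],[150,0,0,0,-6.7],[150,0,0,0,-6.7],[150,0,0,0,-6.7]]])

```text
time_s: 18.2
ee_pos: [0.5714, 0.1428, 0.1582]
eef_rot: [-1.685, 1.571, -2.129]
force: [-0.2, -0.0, -2.5]
grip_width: 0.0645
```

>>> play_rows(increments=[[[150,0,0,0,-6.7],[150,0,0,0,-6.7],[150,0,0,0,-6.7],[150,0,0,0,-4],[150,0,0,0,-2.5],[150,0,0,0,0],[150,0,0,0,0],[150,0,0,0,0]]])

```text
time_s: 18.87
ee_pos: [0.5715, 0.1434, 0.1579]
eef_rot: [-0.601, 1.571, -0.587]
force: [0.1, -0.1, -1.6]
grip_width: 0.0649
```

```bash
python3 d.py .5682 .1449 .15 91.53;python3 d.py .5682 .1449 .15 91.53; python3 - <<'E'
from h import *
T=toolT();np.save('Tw7.npy',T);print(T[:3,3])
cv2.imwrite('pics/w7.png',ctrl.camera('wrist')[:,:,::-1])
cv2.imwrite('pics/t7.png',ctrl.camera('top')[:,:,::-1])
E
python3 d.py .5682 .1449 .15 91.53
```

```text
now [0.5715 0.1434 0.1579] psi 90.8 q6 -1.4 tilt [    0.    -0. -1000.] w 0.0649 F [ 0.1 -0.1 -1.6]
tool shift cm [ 0.79  0.16 -0.32]
turn -0.73
now [0.5715 0.1434 0.1579] psi 90.8 q6 -1.4 tilt [    0.    -0. -1000.] w 0.0649 F [ 0.1 -0.1 -1.6]
tool shift cm [ 0.79  0.16 -0.32]
turn -0.73
[0.57145727 0.14335577 0.15794422]
now [0.5715 0.1436 0.1578] psi 90.85 q6 -1.4 tilt [   -0.    -0. -1000.] w 0.0647 F [-0.4  0.6 -2.3]
tool shift cm [ 0.78  0.14 -0.32]
turn -0.68
```

View pics/w7.png

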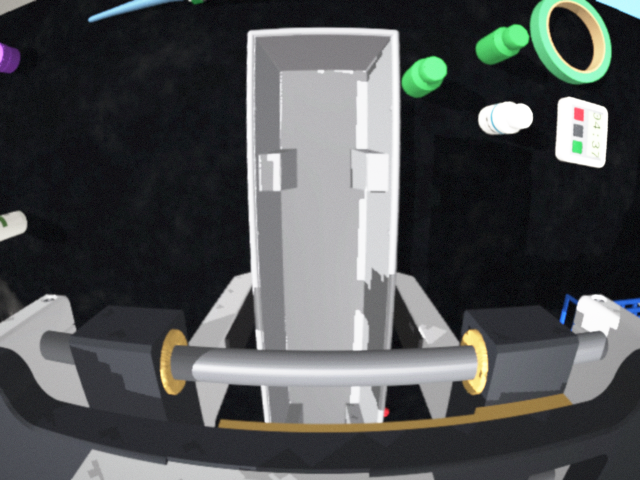

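```bash
python3 - <<'E'
from h import *
a=cv2.imread('pics/w7.png')
f=lambda s:cv2.resize(s,None,fx=5,fy=5,interpolation=cv2.INTER_CUBIC)
cv2.imwrite('pics/c9.png',cv2.hconcat([f(a[20:120,235:305]),f(a[20:120,345:415])]))
cv2.imwrite('pics/c10.png',cv2.resize(cv2.imread('pics/t7.png')[150:310,200:420],None,fx=3.5,fy=3.5,interpolation=cv2.INTER_CUBIC))
E
```

```text
(no output)
```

View pics/c9.png

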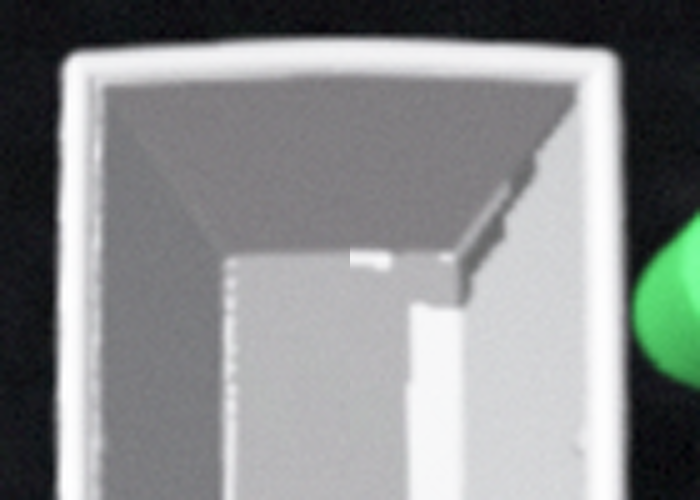

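View pics/c10.png

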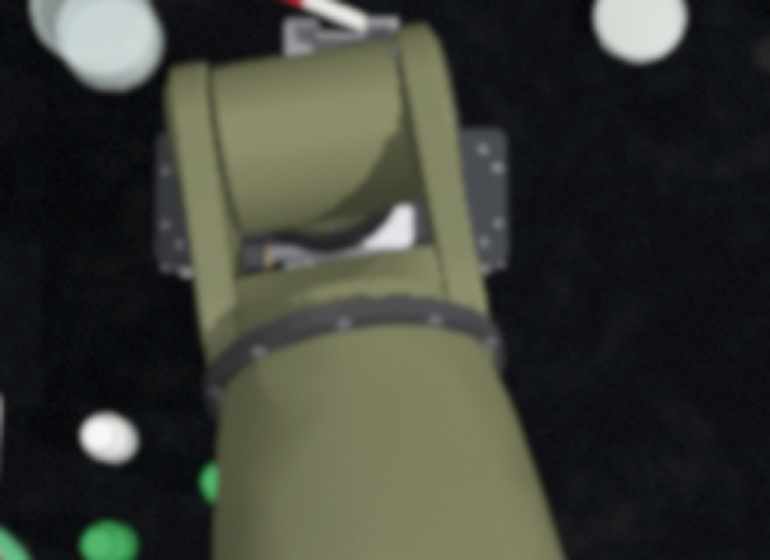

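```bash
python3 - <<'E'
from h import *
T=np.load('Tw7.npy')
for z in (.180,.182,.184):
  l=wr2w(T,247.3,30.9,z);r=wr2w(T,399,30.3,z);m=(l+r)/2
  d=l-r; print(z,l.round(4),r.round(4),'w',np.hypot(*d[:2]).round(4),'ang',np.degrees(np.arctan2(d[0],-d[1])).round(2),'tool frame mid',(T[:3,:3].T@(m-T[:3,3])).round(4))
E
```

```text
0.18 [0.4492 0.1092 0.18  ] [0.448  0.1742 0.18  ] w 0.065 ang 1.11 tool frame mid [-2.210e-02  1.000e-04 -1.229e-01]
0.182 [0.4499 0.1096 0.182 ] [0.4487 0.1738 0.182 ] w 0.0642 ang 1.11 tool frame mid [-2.410e-02  1.000e-04 -1.222e-01]
0.184 [0.4506 0.11   0.184 ] [0.4494 0.1734 0.184 ] w 0.0634 ang 1.11 tool frame mid [-2.610e-02  1.000e-04 -1.215e-01]
```

>>> play_rows(increments=[[[150,0,-2,-0.3,-0.7],[150,0,-3.6,0,0],[150,1,-3.6,0,0],[150,3,0,0,0],[150,3,0,0,0],[150,2.5,0,0,0],[150,1.5,0,0,0],[150,0.3,0,0,0],[150,0,0,0,0],[150,0,0,0,0],[150,0,0,0,0]]])

```text
time_s: 19.88
ee_pos: [0.5716, 0.0518, 0.0462]
eef_rot: [-0.006, 1.569, 0.022]
force: [0.3, -0.4, -1.4]
grip_width: 0.0651
```

```bash
python3 d.py .5675 .1449 .15 91.53; python3 - <<'E'
from h import *
T=toolT();np.save('Tw8.npy',T)
cv2.imwrite('pics/w8.png',ctrl.camera('wrist')[:,:,::-1])
E
python3 d.py .5675 .1449 .15 91.53
```

```text
now [0.5716 0.0518 0.0462] psi 91.61 q6 -1.57 tilt [    2.2     0.  -1000. ] w 0.0651 F [ 0.3 -0.4 -1.4]
tool shift cm [-10.38   9.31  -0.12]
turn 0.08
now [0.5715 0.0518 0.0461] psi 91.62 q6 -1.57 tilt [    2.1     0.  -1000. ] w 0.065 F [-0.5  0.  -2.2]
tool shift cm [-10.39   9.31  -0.12]
turn 0.09
```

View pics/w8.png

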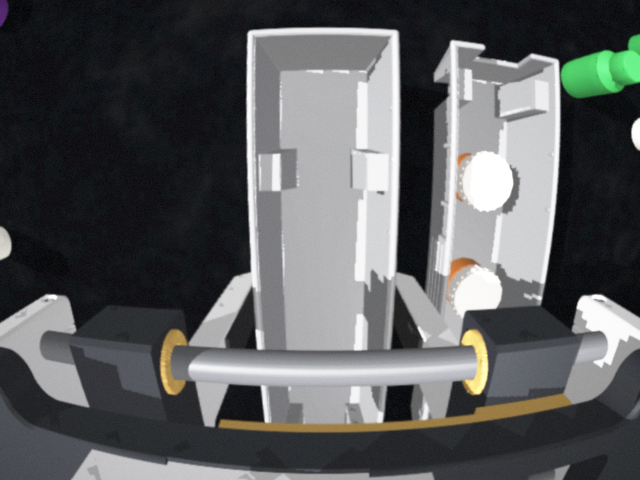

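```bash
python3 - <<'E'
from h import *
a=cv2.imread('pics/w8.png')
f=lambda s:cv2.resize(s,None,fx=5,fy=5,interpolation=cv2.INTER_CUBIC)
cv2.imwrite('pics/c11.png',f(a[25:115,430:580]))
cv2.imwrite('pics/c12.png',cv2.hconcat([f(a[20:70,235:305]),f(a[20:70,345:415])]))
E
```

```text
(no output)
```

View pics/c11.png

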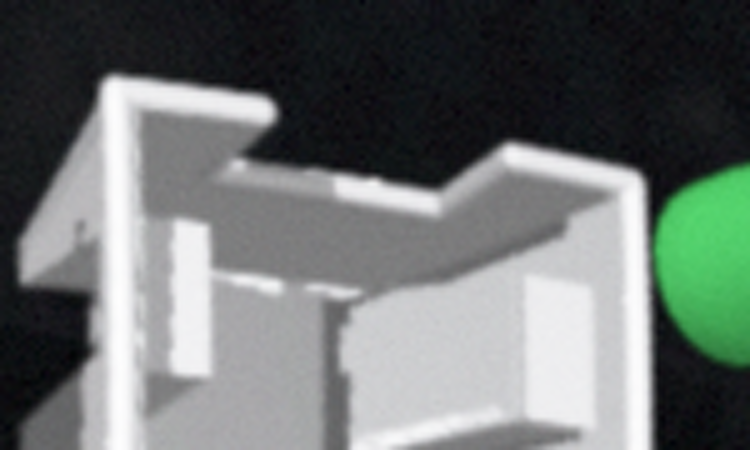

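View pics/c12.png

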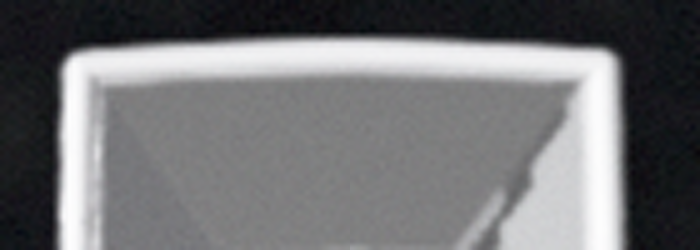

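```bash
python3 - <<'E'
from h import *
T=np.load('Tw8.npy')
A=[wr2w(T,450.1,39.6,.052),wr2w(T,559.2,59.6,.052)]
for zb in (.069,.0705):
  B=[wr2w(T,247.3,30.2,zb),wr2w(T,399,29.8,zb)]
  for n,P in (('a',A),('b',B)):
    m=(P[0]+P[1])/2;d=P[0]-P[1]
    print(n,P[0].round(4),P[1].round(4),'w',np.hypot(*d[:2]).round(4),'ang',np.degrees(np.arctan2(d[0],-d[1])).round(2),'mid',m.round(4))
  dl=sum(A)/2-sum(B)/2; print('delta world',dl.round(4),'tool',(T[:3,:3].T@dl*100).round(2))
E
```

```text
a [0.4435 0.1096 0.052 ] [0.4419 0.1745 0.052 ] w 0.0649 ang 1.47 mid [0.4427 0.142  0.052 ]
b [0.4498 0.0161 0.069 ] [0.4478 0.0807 0.069 ] w 0.0646 ang 1.84 mid [0.4488 0.0484 0.069 ]
delta world [-0.0061  0.0936 -0.017 ] tool [ 1.7   9.37 -0.35]
a [0.4435 0.1096 0.052 ] [0.4419 0.1745 0.052 ] w 0.0649 ang 1.47 mid [0.4427 0.142  0.052 ]
b [0.4503 0.0165 0.0705] [0.4483 0.0804 0.0705] w 0.064 ang 1.84 mid [0.4493 0.0484 0.0705]
delta world [-0.0066  0.0936 -0.0185] tool [ 1.85  9.37 -0.4 ]
```

```bash
python3 - <<'E'
from h import *
cv2.imwrite('pics/s8.png',ctrl.camera('scene')[:,:,::-1])
crop('pics/s8.png',240,180,180,130,4,'pics/c13.png')
E
```

```text
(no output)
```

View pics/c13.png

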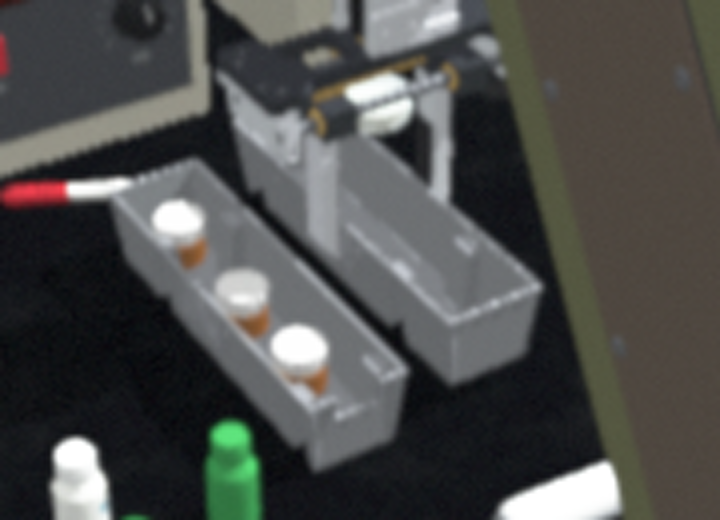

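```bash
python3 - <<'E'
from h import *
g=lambda u,v,z:pix2w('scene',240+u/4-.12,180+v/4-.12,z)
A=[g(408,374,.052),g(311,407,.052)];B=[g(544,288,.0698),g(455,323,.0698)]
for P in(A,B): print(P[0].round(4),P[1].round(4),((P[0]+P[1])/2).round(4),np.hypot(*(P[0]-P[1])[:2]).round(4))
print((sum(A)-sum(B))/2)
E
```

```text
[0.4388 0.1102 0.052 ] [0.4424 0.1697 0.052 ] [0.4406 0.1399 0.052 ] 0.0596
[0.4453 0.0156 0.0698] [0.4447 0.0759 0.0698] [0.445  0.0458 0.0698] 0.0603
[-0.00437871  0.09413717 -0.0178    ]
```

>>> play_rows(increments=[[[150,-1.5,0,0,0.33],[150,-2.5,0,0,0],[150,-2,0,0,0],[150,0,2,0,0],[150,0,3,0,0],[150,0,2.5,-0.3,0],[150,0,1.5,0,0],[150,0,0.3,0,0],[150,0,0,0,0],[150,0,0,0,0],[150,0,0,0,0]]])

```text
time_s: 20.9
ee_pos: [0.5659, 0.1438, 0.1049]
eef_rot: [-0.333, 1.571, -0.312]
force: [1.0, -0.7, -2.5]
grip_width: 0.0645
```

```bash
python3 d.py .5665 .1449 .0743 91.28;  python3 - <<'E'
from h import *
cv2.imwrite('pics/s9.png',ctrl.camera('scene')[:,:,::-1])
crop('pics/s9.png',240,180,180,130,4,'pics/c14.png')
E
python3 d.py .5665 .1449 .0743 91.28
```

```text
now [0.5659 0.1438 0.1049] psi 91.23 q6 -1.41 tilt [ 2.e-01 -1.e-01 -1.e+03] w 0.0645 F [ 1.  -0.7 -2.5]
tool shift cm [3.06 0.11 0.06]
turn -0.05
now [0.5659 0.1437 0.1049] psi 91.23 q6 -1.41 tilt [ 2.e-01 -0.e+00 -1.e+03] w 0.0643 F [ 0.1  0.1 -1.4]
tool shift cm [3.06 0.11 0.06]
turn -0.05
```

View pics/c14.png

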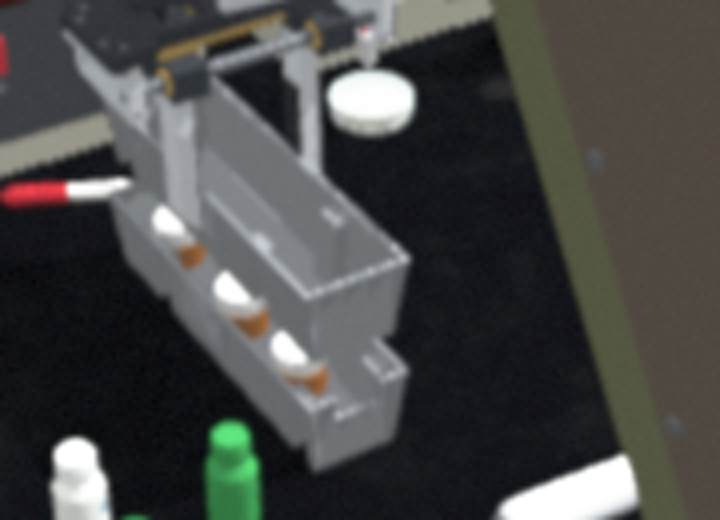

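>>> play_rows(increments=[[[150,1,0.1,0,0],[150,0.8,0,0,0],[150,0.5,0,0,0],[150,0.2,0,0,0],[150,0.1,0,0,0],[150,0.1,0,0,0],[150,0,0,0,0]]])

```text
time_s: 21.53
ee_pos: [0.5658, 0.1457, 0.0777]
eef_rot: [0.23, 1.571, 0.252]
force: [1.2, 0.1, -1.0]
grip_width: 0.0643
```

>>> play_rows(increments=[[[150,0.1,0,0,0],[150,0.1,0,0,0],[150,0,0,0,0]]])

```text
time_s: 21.78
ee_pos: [0.5657, 0.1457, 0.0757]
eef_rot: [0.65, 1.571, 0.672]
force: [0.4, -0.8, -1.6]
grip_width: 0.0649
```

>>> play_rows(increments=[[[150,0.1,0,0,0],[150,0,0,0,0],[150,0.05,0,0,0],[150,0,0,0,0]]])

```text
time_s: 22.12
ee_pos: [0.5658, 0.1457, 0.0743]
eef_rot: [0.137, 1.571, 0.159]
force: [0.2, 0.2, -1.8]
grip_width: 0.0648
```

>>> play_rows(increments=[[[150,0.05,0,0,0],[150,0,0,0,0]]])

```text
time_s: 22.28
ee_pos: [0.5658, 0.1457, 0.0743]
eef_rot: [0.076, 1.57, 0.098]
force: [-3.1, -0.3, 5.1]
grip_width: 0.0644
```

>>> play_rows(increments=[[[0,0,0,0,0],[0,0,0,0,0],[0,0,0,0,0],[0,0,0,0,0],[0,0,0,0,0],[0,-2,0,0,0],[0,-3,0,0,0],[0,-4,0,0,0],[0,-4,0,0,0],[0,-1,0,0,0],[0,0,0,0,0],[0,0,0,0,0]]])

```text
time_s: 23.28
ee_pos: [0.5656, 0.1457, 0.2133]
eef_rot: [0.489, 1.571, 0.511]
force: [0.5, -0.5, -0.8]
grip_width: 0.0942
```

```bash
python3 d.py .5665 .1449 .0743 1.5;  python3 - <<'E'
from h import *
cv2.imwrite('pics/s10.png',ctrl.camera('scene')[:,:,::-1])
cv2.imwrite('pics/w10.png',ctrl.camera('wrist')[:,:,::-1])
crop('pics/s10.png',240,180,180,130,4,'pics/c15.png')
E
```

```text
now [0.5656 0.1457 0.2133] psi 91.29 q6 -1.4 tilt [ 1.e-01  1.e-01 -1.e+03] w 0.0942 F [ 0.5 -0.5 -0.8]
tool shift cm [13.9  -0.08  0.09]
turn 89.79
```

View pics/c15.png

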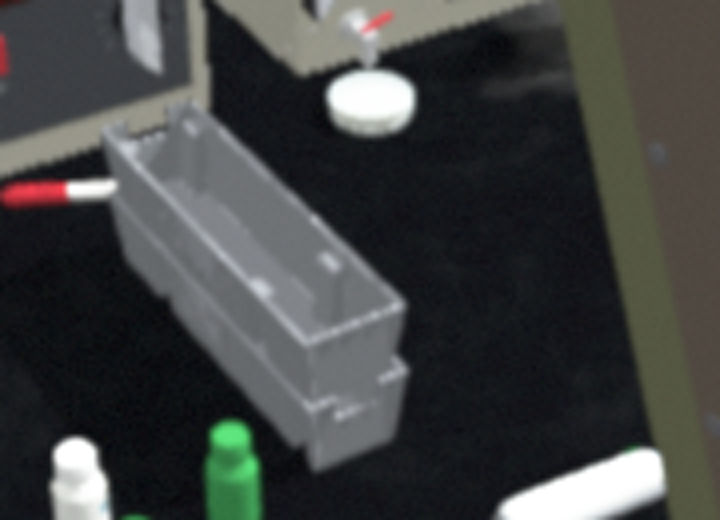

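View pics/w10.png

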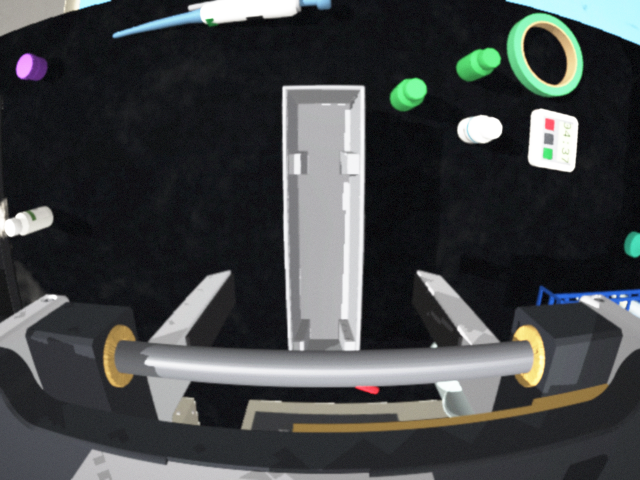

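>>> play_rows(increments=[[[105,0,0,0,6.9],[105,0,0,0,6.9],[105,0,0,0,6.9],[105,0,0,0,6.9],[105,0,0,0,6.9],[105,0,0,0,6.9],[105,0,0,0,6.9],[105,0,0,0,6.9],[105,0,0,0,6.9],[105,0,0,0,6.9],[105,0,0,0,6.9],[105,0,0,0,6.9]]])

```text
time_s: 24.38
ee_pos: [0.5652, 0.1456, 0.2118]
eef_rot: [-1.531, 1.568, -2.96]
force: [-0.3, -0.7, 0.6]
grip_width: 0.0555
```

>>> play_rows(increments=[[[105,0,0,0,6.9],[105,0,-2.5,-3,0],[105,0,-2.5,-3.2,0],[105,0,-2.5,-3.2,0],[105,2,-2.4,-2.8,0],[105,2.5,-0.9,-0.6,0],[105,2.5,0,0,0],[105,1.4,0,0,0],[105,0,0,0,0],[105,0,0,0,0]]])

```text
time_s: 25.22
ee_pos: [0.4539, 0.2702, 0.1288]
eef_rot: [-1.142, 1.568, -2.685]
force: [0.2, 0.1, 1.0]
grip_width: 0.0551
```

```bash
python3 d.py .462 .3 .012 1.5;  python3 - <<'E'
from h import *
T=toolT();np.save('Tw11.npy',T)
cv2.imwrite('pics/w11.png',ctrl.camera('wrist')[:,:,::-1])
E
```

```text
now [0.4539 0.2702 0.1288] psi 1.59 q6 0.44 tilt [   -2.5    -1.2 -1000. ] w 0.0551 F [0.2 0.1 1. ]
tool shift cm [11.67  0.92 -2.97]
turn 0.09
```

View pics/w11.png

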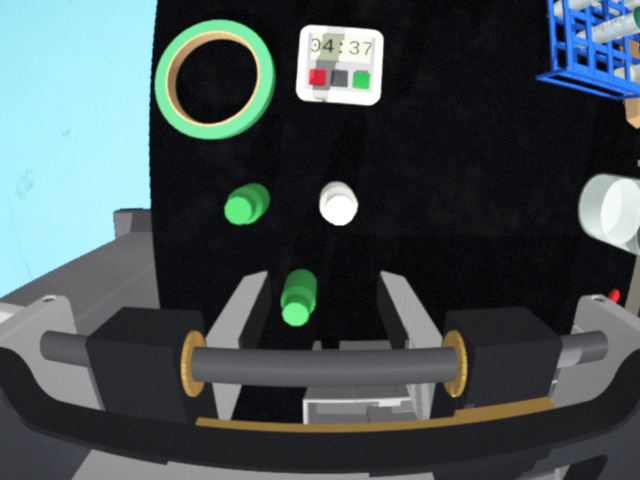

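```bash
python3 - <<'E'
from h import *
T=np.load('Tw11.npy'); print(wr2w(T,341,209,.064),wr2w(T,341,209,.072))
for p in ([.462,.3],[.461,.304]): print(w2wr(T,[*p,0]))
crop('pics/w11.png',300,160,80,80,7,'pics/c16.png')
E
```

```text
[0.46519754 0.30207146 0.064     ] [0.46479517 0.30330193 0.072     ]
[333.66346527 199.57060481]
[332.62347147 194.77936595]
```

View pics/c16.png

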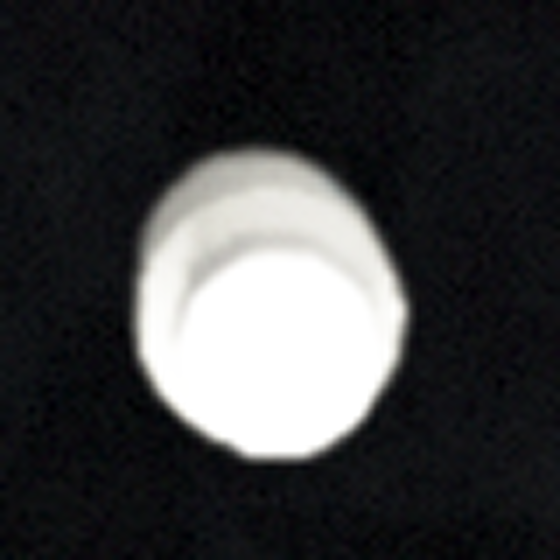

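>>> play_rows(increments=[[[105,0,0.6,-1.5,0],[105,0,0.5,-1.6,0],[105,0,0,0,0],[105,2.5,0,0,0],[105,3,0,0,0],[105,3,0,0,0],[105,2,0,0,0],[105,1,0,0,0],[105,0,0,0,0],[105,0,0,0,0]]])

```text
time_s: 26.1
ee_pos: [0.465, 0.3018, 0.0159]
eef_rot: [2.057, 1.57, 0.513]
force: [-0.1, 0.1, 0.3]
grip_width: 0.0552
```

>>> play_rows(increments=[[[220,0,0,0,0],[220,0,0,0,0],[220,0,0,0,0],[220,0,0,0,0],[220,0,0,0,0],[220,0,0,0,0]]], newtons=12)

```text
time_s: 26.6
ee_pos: [0.4647, 0.3019, 0.0153]
eef_rot: [2.092, 1.57, 0.549]
force: [-0.6, -0.8, 4.4]
grip_width: 0.0265
```

>>> play_rows(increments=[[[220,-1.5,0,0,0],[220,-3,0,0,0],[220,-3.5,0,0,0],[220,-3.5,0,0,0],[220,-2.5,1,1,0],[220,0,2,3,0],[220,0,2,3.5,0],[220,0,2,3.5,0],[220,0,1.5,3,0],[220,0,0.7,1.5,0],[220,0,0,0,0],[220,0,0,0,0]]])

```text
time_s: 27.6
ee_pos: [0.5608, 0.1489, 0.1546]
eef_rot: [-1.676, 1.57, 3.062]
force: [-0.5, 1.0, 0.4]
grip_width: 0.0264
```

```bash
python3 d.py .553 .1445 .0655 1.5;  python3 - <<'E'
from h import *
T=toolT();np.save('Tw12.npy',T)
cv2.imwrite('pics/w12.png',ctrl.camera('wrist')[:,:,::-1])
E
python3 d.py .553 .1445 .0655 1.5
```

```text
now [0.5608 0.1489 0.1546] psi 1.5 q6 0.17 tilt [-6.e-01  0.e+00 -1.e+03] w 0.0264 F [-0.5  1.   0.4]
tool shift cm [ 8.91 -0.78  0.42]
turn -0.0
now [0.5605 0.1497 0.1547] psi 1.57 q6 0.17 tilt [-4.e-01  1.e-01 -1.e+03] w 0.0263 F [ 0.1  1.8 -0.3]
tool shift cm [ 8.92 -0.76  0.5 ]
turn 0.07
```

View pics/w12.png

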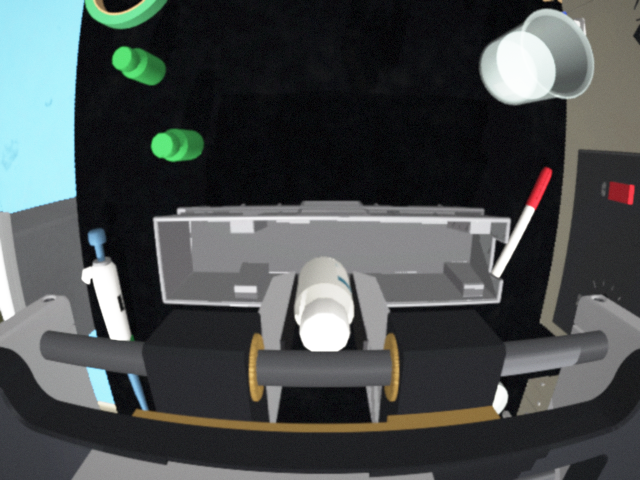

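```bash
python3 - <<'E'
from h import *
trayfit(np.load('Tw12.npy'),(153,217.5),(164,304),(510,217),(500.5,305.5),.098)
E
```

```text
[[0.4427, 0.1742], [0.4451, 0.1097], [0.6917, 0.1816], [0.6953, 0.1146]] len 0.2497 w 0.0645 0.0672
centre [0.5687 0.145 ] ang [1.72, 1.11, 1.41]
```

>>> play_rows(increments=[[[220,0,-0.8,0.4,0],[220,0,0,0,0],[220,2,0,0,0],[220,3,0,0,0],[220,2.2,0,0,0],[220,1,0,0,0],[220,0.5,0,0,0],[220,0.1,0,0,0],[220,0,0,0,0],[220,0,0,0,0]]])

```text
time_s: 28.48
ee_pos: [0.5535, 0.1454, 0.0682]
eef_rot: [1.741, 1.569, 0.198]
force: [0.3, -0.2, -0.5]
grip_width: 0.0267
```

>>> play_rows(increments=[[[220,0.2,0,0,0],[220,0.1,0,0,0],[220,0,0,0,0],[220,0,0,0,0]]])

```text
time_s: 28.82
ee_pos: [0.5532, 0.1452, 0.0643]
eef_rot: [1.723, 1.57, 0.18]
force: [0.0, 0.2, 3.2]
grip_width: 0.0262
```

>>> play_rows(increments=[[[136,0,0,0,0],[136,0,0,0,0],[136,0,0,0,0],[136,0,0,0,0],[136,-1.5,0,0,0],[136,-3,0,0,0],[136,-4,0,0,0],[136,-3,0,0,0],[105,0,0,2,0],[105,0,0,3.9,0],[105,0,0,3.9,0],[105,0,0,3.9,0]]])

```text
time_s: 29.82
ee_pos: [0.5564, 0.0069, 0.179]
eef_rot: [1.207, 1.571, -0.335]
force: [0.1, 0.5, 0.3]
grip_width: 0.0556
```

>>> play_rows(increments=[[[105,0,0.2,3.9,0],[105,0,0.2,3.9,0],[105,0,0.2,3.9,0],[105,0,0.2,3.9,0],[105,1,0.2,3,0],[105,1.5,0,2,0],[105,1,0,0,0],[105,0,0,0,0],[105,0,0,0,0]]])

```text
time_s: 30.57
ee_pos: [0.5722, -0.1967, 0.1436]
eef_rot: [-2.173, 1.57, 2.567]
force: [0.0, -0.7, 0.4]
grip_width: 0.0555
```

```bash
python3 d.py .563 -.223 .015 1.5;  python3 - <<'E'
from h import *
T=toolT();np.save('Tw13.npy',T)
cv2.imwrite('pics/w13.png',ctrl.camera('wrist')[:,:,::-1])
cv2.imwrite('pics/s13.png',ctrl.camera('scene')[:,:,::-1])
crop('pics/s13.png',240,150,180,150,4,'pics/c17.png')
E
```

```text
now [ 0.5722 -0.1967  0.1436] psi 1.6 q6 -0.42 tilt [-1.e+00  6.e-01 -1.e+03] w 0.0555 F [ 0.  -0.7  0.4]
tool shift cm [12.86 -0.98  2.62]
turn 0.1
```

View pics/w13.png

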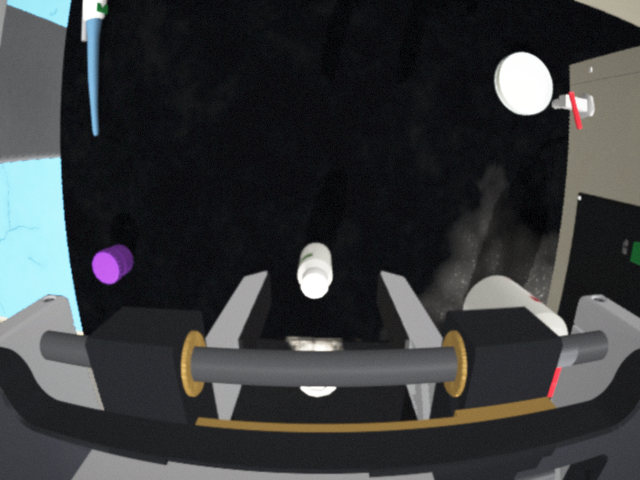

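View pics/c17.png

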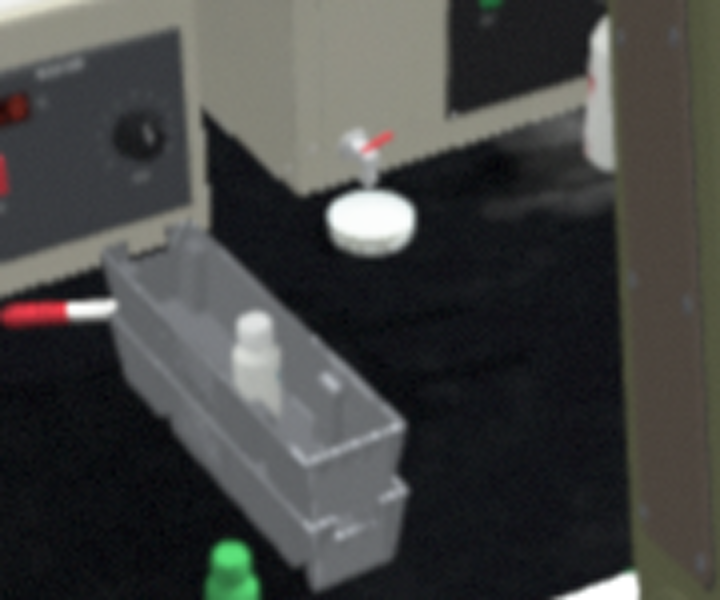

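```bash
python3 - <<'E'
from h import *
T=np.load('Tw13.npy'); print(wr2w(T,315,284,.072),wr2w(T,315,284,.064))
print('spray', wr2w(T,470,285,.0),wr2w(T,470,285,.1), pix2w('top',474,162,0), pix2w('top',466,170,0))
crop('pics/top0.png',440,110,80,80,7,'pics/c18.png')
E
```

```text
[ 0.56756528 -0.22043427  0.072     ] [ 0.56745524 -0.22339614  0.064     ]
spray [ 7.17692435e-01 -2.45988007e-01  5.55111512e-17] [ 0.67225042 -0.20930635  0.1       ] [ 0.73718932 -0.27001772  0.        ] [ 0.71740018 -0.25025274  0.        ]
```

View pics/c18.png

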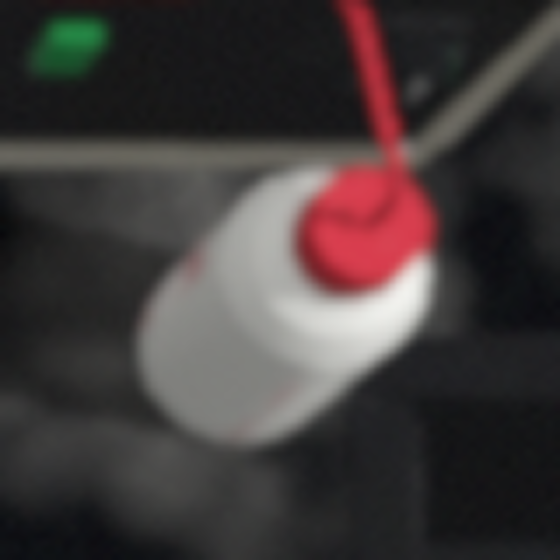

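>>> play_rows(increments=[[[105,0,-0.4,1.3,0],[105,0,-0.3,1.2,0],[105,0,0,0,0],[105,2.5,0,0,0],[105,3,0,0,0],[105,3,0,0,0],[105,2.5,0,0,0],[105,1.3,0,0,0],[105,0.2,0,0,0],[105,0,0,0,0],[105,0,0,0,0]]])

```text
time_s: 31.58
ee_pos: [0.5669, -0.2231, 0.0205]
eef_rot: [1.117, 1.569, -0.427]
force: [-0.4, 0.7, 0.1]
grip_width: 0.0552
```

>>> play_rows(increments=[[[220,0,0,0,0],[220,0,0,0,0],[220,0,0,0,0],[220,0,0,0,0],[220,0,0,0,0],[220,0,0,0,0]]], newtons=12)

```text
time_s: 32.08
ee_pos: [0.5662, -0.2227, 0.0192]
eef_rot: [1.097, 1.57, -0.446]
force: [-0.1, 1.0, 4.2]
grip_width: 0.0262
```

>>> play_rows(increments=[[[220,-1.5,0,0,0],[220,-3,0,0,0],[220,-3.5,0,0,0],[220,-3.5,0,-1,0],[220,-2.5,0.4,-2,0],[220,0,0.6,-3.5,0],[220,0,0.6,-3.8,0],[220,0,0.6,-3.8,0],[220,0,0.6,-3.8,0],[220,0,0.6,-3.8,0],[220,0,0.6,-3.8,0],[220,0,0.4,-3.8,0]]])

```text
time_s: 33.08
ee_pos: [0.6019, 0.0734, 0.1589]
eef_rot: [1.016, 1.571, -0.527]
force: [0.6, -0.5, -0.6]
grip_width: 0.0264
```

>>> play_rows(increments=[[[220,0,0.3,-3.2,0],[220,0,0,-2,0],[220,0,0,-1,0],[220,0,0,0,0],[220,0,0,0,0]]])

```text
time_s: 33.5
ee_pos: [0.6032, 0.1329, 0.1587]
eef_rot: [-0.774, 1.57, -2.316]
force: [-0.1, -0.7, -0.9]
grip_width: 0.0264
```

```bash
python3 d.py .622 .1463 .0695 1.5;  python3 - <<'E'
from h import *
cv2.imwrite('pics/w14.png',ctrl.camera('wrist')[:,:,::-1])
E
python3 d.py .622 .1463 .0695 1.5
```

```text
now [0.6032 0.1329 0.1587] psi 1.6 q6 0.13 tilt [-3.e-01 -3.e-01 -1.e+03] w 0.0264 F [-0.1 -0.7 -0.9]
tool shift cm [ 8.92  1.92 -1.29]
turn 0.1
now [0.6033 0.1323 0.1588] psi 1.54 q6 0.13 tilt [-1.e-01 -3.e-01 -1.e+03] w 0.0263 F [-0.3 -0.6  0. ]
tool shift cm [ 8.93  1.91 -1.35]
turn 0.04
```

View pics/w14.png

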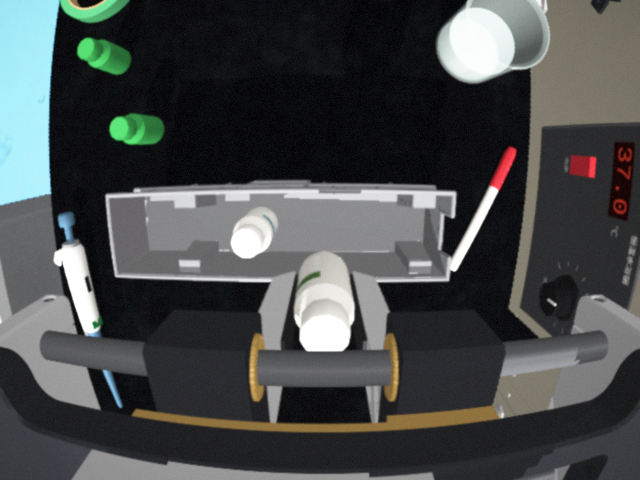

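>>> play_rows(increments=[[[220,0,1.9,-1.3,0],[220,0,0,0,0],[220,2,0,0,0],[220,3,0,0,0],[220,2.2,0,0,0],[220,0.9,0,0,0],[220,0.4,0,0,0],[220,0.2,0,0,0],[220,0,0,0,0],[220,0,0,0,0]]])

```text
time_s: 34.38
ee_pos: [0.6225, 0.1469, 0.0733]
eef_rot: [1.716, 1.569, 0.173]
force: [-0.9, -0.1, -0.7]
grip_width: 0.0263
```

>>> play_rows(increments=[[[220,0.2,0,0,0],[220,0.15,0,0,0],[220,0.1,0,0,0],[220,0,0,0,0],[220,0,0,0,0]]])

```text
time_s: 34.8
ee_pos: [0.6221, 0.1471, 0.0681]
eef_rot: [1.712, 1.57, 0.169]
force: [-2.0, -0.8, 5.4]
grip_width: 0.0262
```

Contact came at the expected height (TCP 68 mm). Releasing and retreating.

>>> play_rows(increments=[[[136,0,0,0,0],[136,0,0,0,0],[136,0,0,0,0],[136,0,0,0,0],[136,0,0,0,0],[136,-1.5,0,0,0],[136,-3,0,0,0],[136,-4,0,0,0],[136,-3,0,0,0],[136,-2,0,2,0],[136,0,0,4,0],[136,0,0,4,0]]])

```text
time_s: 35.8
ee_pos: [0.6249, 0.0468, 0.2039]
eef_rot: [1.568, 1.568, 0.028]
force: [0.8, -0.5, 0.2]
grip_width: 0.044
```

>>> play_rows(increments=[[[136,0,0,2,0],[136,0,0,0,0],[136,0,0,0,0],[136,0,0,0,0]]])

```text
time_s: 36.13
ee_pos: [0.6252, 0.0279, 0.2023]
eef_rot: [-2.954, 1.571, 1.786]
force: [0.3, 0.7, 0.2]
grip_width: 0.0437
```

```bash
python3 - <<'E'
from h import *
T=toolT();np.save('Tw15.npy',T);print(T[:3,3])
cv2.imwrite('pics/w15.png',ctrl.camera('wrist')[:,:,::-1])
cv2.imwrite('pics/s15.png',ctrl.camera('scene')[:,:,::-1])
crop('pics/s15.png',180,150,240,170,3,'pics/c19.png')
E
```

```text
[0.62517439 0.02791137 0.20229752]
```

View pics/w15.png

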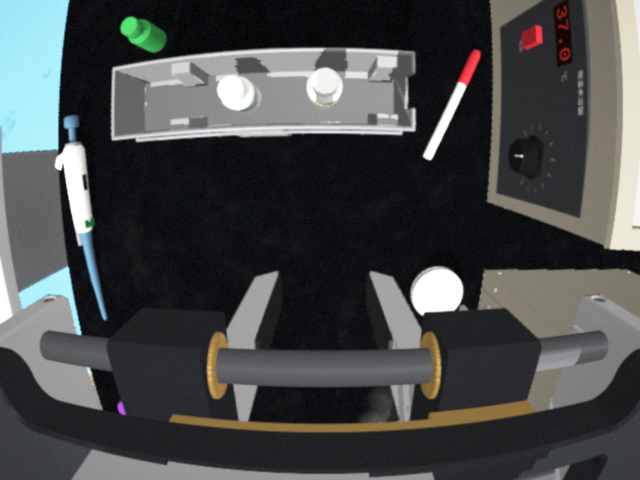

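View pics/c19.png

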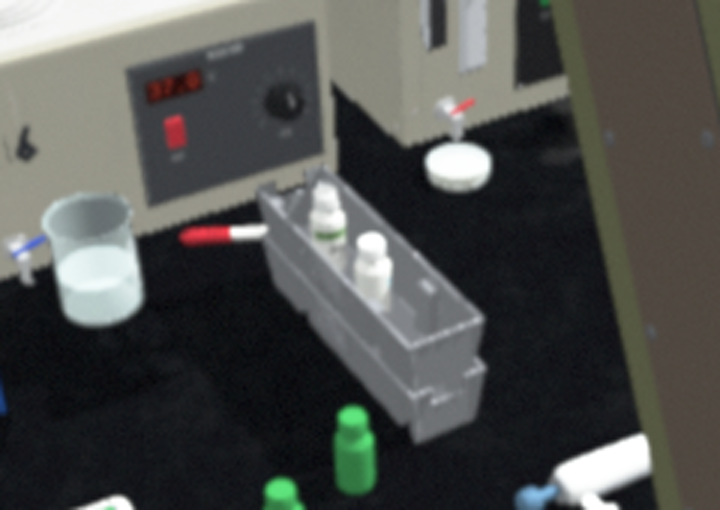

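```bash
python3 - <<'E'
from h import *
trayfit(np.load('Tw15.npy'),(111,67),(111.5,139.5),(413.5,51),(414.5,131),.098)
print(ctrl.get_obs()['time_s']); print(ctrl.hand_in())
E
```

```text
[[0.4414, 0.1747], [0.4445, 0.111], [0.6911, 0.1813], [0.6933, 0.117]] len 0.2493 w 0.0637 0.0643
centre [0.5676 0.146 ] ang [1.5, 1.38, 1.44]
36.2333
the job is handed in; nothing more can be done
None
```

I handed the job in at 36.2 s, with everything placed in the order you asked. Both loose jars stand in tray_a's middle bay. The empty tray sits on top, turned end for end. Both dropper bottles stand upright in the upper tray.

- **Stacking:** contact came with the upper tray's origin 46 mm above tray_a's, as it should be on the lugs. In the last wrist picture its centre is about 1 mm from tray_a's, its long axis within 0.1 degrees, and the notches are at opposite ends.
- **Everything else:** the petri dish and marker look unmoved in the last pictures. I worked clear of the timer and the green and purple look-alikes, but the last pictures don't show all of them.
- **Disagreement:** before lowering the upper tray, three estimates of how far to move it along its length differed by about 3 mm (3.6 to 6.3 mm). I took 5 mm, and it went in without catching the rim, with only about 3 N sideways at contact.
- **Not seen:** I couldn't see the jars once the upper tray covered them. They were upright in the last view before that.

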